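# Fit a controller card into its rack and lever it home

### The job

Take the circuit card out of the wooden stand, slide it down the two guides of the card rack until it rests on the sprung contacts, and let go of it. Then swing both black ejector levers up and inward as far as they go, so that their steel fingers press the card fully home. Lower the card rather than letting it drop, and leave the pliers, the tin and the carton where they are.

Things in the scene. Friction and masses are not known exactly. Their poses are not given: they have to be found in the camera images.
- card: Circuit card on edge in the stand, up to 0.1 rad off upright: dark green board 5 mm thick (x), 124 wide (y), 84 high (z), grip tab on top in the middle. The bare top edge at both ends is the shoulder (84 mm up) that the lever fingers press. Low parts (to 8 mm) on its -x face, 36 to 68 mm up. About 0.22 kg. Fits the rack either way round. Origin: middle of the lower edge.
- card_grip (a point): The place to hold the card: centre of its aluminium grip tab, 102 mm above the lower edge. The tab is 12 mm thick (x; pinch it across this), 60 mm wide (y), and reaches from 78 to 116 mm above the lower edge.
- stand: Fixed wooden stand, 50 x 160 x 41 mm, with one slot along its y, 8 mm wide and 132 mm long, whose floor is 10 mm above the bench. The card starts in it, its lower edge 31 mm deep. Origin: centre of the underside.
- rack: Fixed aluminium card rack, base 80 x 210 x 12 mm, with two upright slotted guides facing each other along its y, open between. Sprung black contact blocks at y = +-52 mm carry the card's lower edge 26 mm above the bench, 6 mm short of home; they push back (2.6 N each, 4.7 N each at home) unless the levers hold the card. Origin: centre of the underside; upright, yawed.
- rack_home (a point): Point on the rack, 20 mm above the bench midway between the guides: the card's origin lies here when fully home. Axes as the rack's; card y along rack y.
- guide_left (a point): Mouth of the left (+y) guide, 98 mm above the bench, 59 mm from the rack's middle. The guide's slot is 8 mm wide (x = -4 to 4), its bottom 64 mm from the middle, its black lips reach in to 54 mm and run from 30 to 90 mm up, flared above. The card has 1.5 mm play each way across its thickness, 2 mm each way along its width.
- guide_right (a point): Mouth of the right (-y) guide, its mirror image.
- lever_left (a joint): Black ejector lever at the rack's +y end. 0 = closed on its stop, handle leaning 0.3 rad inward from vertical; 1.15 = open, handle 0.85 outward (+y); starts at 1.0 to 1.12, clear of the card. Its steel finger, 27 mm long from the pivot, points inward, is level when closed, and presses the shoulder down over the last 0.27 rad. Stays where left; takes 3 to 7 N near the tip, pushed inward from outside.
- lever_right (a joint): The mirror image of lever_left at the rack's -y (right) end: pivot at y = -82 mm, leans outward toward the rack's -y; 0 = closed, 1.15 = open.
- lever_left_tip (a point): End of the left lever's handle, 61 mm from its pivot. Pivot: along the rack's x, at y = 82 mm, 108 mm above the bench. Handle 8 mm thick, tip bar 10 mm thick and 20 mm wide (x). The open levers reach 165 mm above the bench: carry the card in above them.
- lever_right_tip (a point): End of the right lever's handle, 61 mm from its pivot; mirror image of the left.
- pliers: Bystander: pliers with black grips lying behind the work, 47 x 165 x 14 mm. Origin: underside centre.
- tin_2: Bystander: lidded round tin, 78 mm across, 95 mm high. Origin: underside centre.
- screw_carton: Bystander: small cardboard carton, 71 x 110 x 55 mm. Origin: underside centre.
Not all that is in view belongs to the job. There is more than one size of the card; the job needs the larger.

How it is judged:
On the way, in this order (a step that is already met when the one before it is completed fails the run):
1. the card stands in both guides, down on the sprung contacts and let go, both levers still open (x of card in the frame of rack_home between -0.004 and 0.004 m and y of card in the frame of rack_home between -0.005 and 0.005 m and angle between card's own z axis and vertical below 0.09 rad and angle between the y axis of card and the y axis of rack, either way round below 0.09 rad and z of card in the frame of rack_home between 0.0035 and 0.009 m and value of joint each of lever_left, lever_right above 0.6 rad and contact force between the fingers and card below 0.3 N), for 0.2 s.
2. both levers are fully inward and the card is home (x of card in the frame of rack_home between -0.004 and 0.004 m and y of card in the frame of rack_home between -0.005 and 0.005 m and angle between card's own z axis and vertical below 0.09 rad and angle between the y axis of card and the y axis of rack, either way round below 0.09 rad and z of card in the frame of rack_home below 0.0025 m and value of joint each of lever_left, lever_right below 0.1 rad), for 0.2 s.
At the end, for the whole second after the job is handed in: The card stands in both guides of the rack (within 4 mm across and 5 mm along of the middle, within 0.09 rad of upright and of the rack's direction), its lower edge within 2.5 mm of home, at rest, both levers within 0.1 rad of their inner stops (all of step 2 and z of card in the frame of rack_home above -0.003 m and linear speed of card below 0.02 m/s); the robot touches nothing.
It fails at once if the card is let fall (faster than 0.5 m/s while the fingers do not hold it) (linear speed of card above 0.5 m/s and contact force between the fingers and card below 0.2 N).
It fails at once if the pair of pliers is moved more than 3 cm (distance of pliers from where it was at the start of the episode above 0.03 m).
It fails at once if the tin is moved more than 3 cm (distance of tin_2 from where it was at the start of the episode above 0.03 m).
It fails at once if the carton is moved more than 3 cm (distance of screw_carton from where it was at the start of the episode above 0.03 m).
It also fails if it takes over 70 s, if anything falls off the work surface, if the arm or the gripper's body presses on something with over 40 N, if the wrist force passes 120 N, or if a joint passes its speed limit or range.

### The arm

A 7-joint arm with a two-finger parallel gripper is mounted at the origin on a cart in front of the work surface, level with it; the furniture and walls round the work are solid. World frame = base frame: x ahead of the robot, y to its left, z up, the work surface at z = 0. Lengths are in m, angles in rad, forces in N, time in s.
With the tool pointing down it reaches from about 0.4 to 0.85 m from the base axis. Payload 10.4 kg.
Tool frame: the origin (TCP) lies midway between the tips of the shut fingers; the grasp point (between the pads) lies 19 mm behind it; z points along the fingers, y is the line along which they close (so a half turn about z gives the same grasp; the last joint's range is limited). The gripper opens to 87 mm and grips with 3 to 60 N. Pads are 19 mm wide; open, the fingers measure 117 mm over their backs; the gripper's body (75 mm by 190 mm) begins 51 mm behind the grasp point.
Start: joints at [1.201, 0.332, -0.065, 1.46, 0.022, 1.35, -0.088], TCP at [0.212, -0.588, 0.19] pointing down, gripper open.
Joint ranges: [-2.6, 2.6], [-0.5, 2.12], [-1.47, 1.34], [0.16, 2.42], [-1.27, 4.41], [0.06, 2.06], [-2.6, 2.6]. Speed limits (rad/s): [2.22, 2.22, 2.79, 2.79, 3.14, 3.14, 3.14].

### API

Orientations are given as a unit quaternion [x, y, z, w].
In Python, from bench import sensors, eyes, order gives the robot as it stands.
- The arm moves only by the tool arm_command, never from a script. Its argument "steps" is a list of rows, each an object with "rot": the turn, a rotation vector about the world's x, y, z in degrees, a list of three; "slide": the shift along the world's x, y, z in m, a list of three; "grip": the opening, from 0 (shut) to 1 (fully open). A call has exactly 8 rows; each row shifts and turns the commanded pose from where the row before left it; what a row does not reach is not made up. A row lasts 1/8 s, in which the tool goes at most 62.5 mm and 10.7 degrees, less where a joint would pass 70% of its speed; a pose out of reach is approached as far as the arm can. A call with a gripper value outside its range is refused whole. The fingers move at their own pace and stop on an object; "newtons" is the grip in N (left out, the last holds). Time passes only in rows, so rows that do not move let the fingers close, or fill a call up. It gives the time, the measured TCP pose, the force, the opening and the grip force at its end, in the units of the state.
- sensors.read_state(): the state, without advancing time (a new reading comes with each control period).
- eyes.camera(name): name is "side" or "top"; returns a dict with "pixels" (420x560x3 uint8, red, green, blue), "intrinsics" (3x3 intrinsics, pixels), "pose" (4x4, takes a point from camera to world coordinates). Camera axes: x right, y down, z forward; pixel columns grow to the right and rows downward; lengths in m; the calibration is good to about 2 mm. A picture is of the moment at which its call begins. There is no depth.
- order.close_job(): hands the job in; it is judged then, once.
Trained networks look in a picture, given as the dict that the camera call returned (one of the last four; its "shot" number tells which), for a name from the list of things; names that differ only in an ending like _2 or _b are one class to them, and where a whole thing is asked for, a point or a joint stands for the part that bears it (a point fixed in the world has none). Each returns a list of dicts, best first, with "conf" (0 to 1); they miss things now and then, are a little off and sometimes report something else, mostly with a low value. They report only what shows in the picture. A call takes as long as a camera call. They do not tell look-alikes from the thing itself.
- eyes.look_for(name, picture): "bbox" ([left, top, right, bottom] in pixels, round what is visible of it).
The state is a dict: "time": time; "joint_positions": joint angles; "joint_vel": joint speeds; "joint_torque": joint torques, N m; "ee_pos": TCP position; "eef_rot": TCP orientation; "ft_force": force on the tool from outside, world axes, zero at the start; "torque": the same for the moment, N m; "width": finger opening in m; "grip_force": force on a finger pad.
Only numpy, scipy, OpenCV 4.12 (cv2) and the standard library are available. Lean on these libraries where they do the work, as an engineer would, in place of code of your own. Each camera call takes 0.05 s, during which the arm holds its last target. There are 200 camera calls.

## Working session

There is one attempt and no reset: what is moved stays moved. The work goes in short steps, Python scripts to look and compute and a tool call to move; the robot and the scene stay as the last step left them, time stands still between calls to the robot, and variables do not carry over. Pictures are saved under pics/ and viewed, at most 10 in all, crops included, and the job is handed in when it is done.

Besides the shell and the picture viewer there is one more tool, called after ">>>" in YAML: its name, and indented under it one key for each argument. arm_command: Moves the arm, as the interface text tells. Its arguments: {"type":"object","properties":{"steps":{"type":"array","items":{"type":"object","properties":{"rot":{"type":"array","items":{"type":"number"}},"slide":{"type":"array","items":{"type":"number"}},"grip":{"type":"number"}}}},"newtons":{"type":"number"}},"required":["steps"]}

```bash
mkdir -p pics; ls
cat > h.py <<'E'
import numpy as np, cv2
from bench import sensors, eyes, order
def snap(n,f=None):
    p=eyes.camera(n)
    if f: cv2.imwrite('pics/'+f,np.ascontiguousarray(p['pixels'][:,:,::-1]))
    return p
def proj(p,X):
    T=np.linalg.inv(np.array(p['pose'])); X=np.atleast_2d(X); c=X@T[:3,:3].T+T[:3,3]; u=c@np.array(p['intrinsics']).T
    return u[:,:2]/u[:,2:]
def onz(p,uv,z):
    P=np.array(p['pose']); d=P[:3,:3]@np.linalg.solve(np.array(p['intrinsics']),[uv[0],uv[1],1.]); o=P[:3,3]
    return o+d*(z-o[2])/d[2]
E
python3 - <<'E'
from h import *
np.set_printoptions(precision=3,suppress=True)
for n in('top','side'):
    p=snap(n,n+'1.png'); print(n,np.array(p['pose']),np.array(p['intrinsics']))
    for t in['card','card_grip','stand','rack','guide_left','guide_right','lever_left','lever_right','lever_left_tip','lever_right_tip','pliers','tin_2','screw_carton']:
        print(t,[(np.round(d['bbox']).tolist(),round(d['conf'],2)) for d in eyes.look_for(t,p)[:3]])
s=sensors.read_state();print(s)
E
```

```text
pics
top [[ 0.017 -0.978  0.209  0.309]
 [-1.    -0.018  0.    -0.024]
 [ 0.003 -0.209 -0.978  1.49 ]
 [ 0.     0.     0.     1.   ]] [[534.422   0.    278.892]
 [  0.    534.422 210.545]
 [  0.      0.      1.   ]]
card [([321.0, 275.0, 348.0, 294.0], 0.76), ([312.0, 238.0, 358.0, 249.0], 0.68)]
card_grip [([312.0, 236.0, 357.0, 246.0], 0.81), ([321.0, 274.0, 350.0, 295.0], 0.71)]
stand [([305.0, 229.0, 362.0, 256.0], 0.86)]
rack []
guide_left [([158.0, 219.0, 256.0, 260.0], 0.89), ([198.0, 132.0, 243.0, 172.0], 0.68)]
guide_right [([158.0, 218.0, 257.0, 260.0], 0.95), ([344.0, 140.0, 377.0, 176.0], 0.42)]
lever_left [([158.0, 232.0, 181.0, 242.0], 0.58)]
lever_right [([157.0, 231.0, 182.0, 241.0], 0.69), ([232.0, 218.0, 257.0, 233.0], 0.48)]
lever_left_tip [([158.0, 234.0, 182.0, 243.0], 0.63)]
lever_right_tip [([233.0, 220.0, 254.0, 231.0], 0.44)]
pliers [([258.0, 169.0, 314.0, 193.0], 0.66)]
tin_2 [([343.0, 141.0, 374.0, 175.0], 0.76), ([199.0, 130.0, 241.0, 170.0], 0.74)]
screw_carton [([198.0, 131.0, 243.0, 170.0], 0.78)]
side [[-0.981 -0.069  0.181  0.375]
 [-0.193  0.368 -0.9
[... 734 characters left out ...]
.0, 204.0, 302.0, 231.0], 0.45)]
pliers [([284.0, 206.0, 323.0, 303.0], 0.57), ([229.0, 228.0, 267.0, 247.0], 0.52)]
tin_2 [([238.0, 184.0, 263.0, 220.0], 0.58)]
screw_carton [([192.0, 242.0, 221.0, 280.0], 0.9)]
{'time': 1.4, 'joint_positions': array([ 1.201,  0.332, -0.065,  1.46 ,  0.022,  1.35 , -0.089]), 'joint_vel': array([-0.001,  0.001, -0.001,  0.   , -0.001,  0.   ,  0.001]), 'joint_torque': array([  0.001, -62.303,   0.025, -39.012,  -0.061,   0.032,  -0.   ]), 'ee_pos': array([ 0.212, -0.588,  0.19 ]), 'eef_rot': array([0.985, 0.173, 0.   , 0.   ]), 'ft_force': array([-0.207,  0.08 ,  0.513]), 'torque': array([0.019, 0.003, 0.005]), 'grip_force': 0.0, 'width': 0.0867401736046603}
```

Run:
```python
import cv2
a=cv2.imread('pics/top1.png')[120:320,140:400]; cv2.imwrite('pics/a.png',cv2.resize(a,None,fx=3,fy=3,interpolation=cv2.INTER_CUBIC))
a=cv2.imread('pics/side1.png')[170:320,180:380]; cv2.imwrite('pics/b.png',cv2.resize(a,None,fx=4,fy=4,interpolation=cv2.INTER_CUBIC))
```

```text
(no output)
```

View pics/a.png

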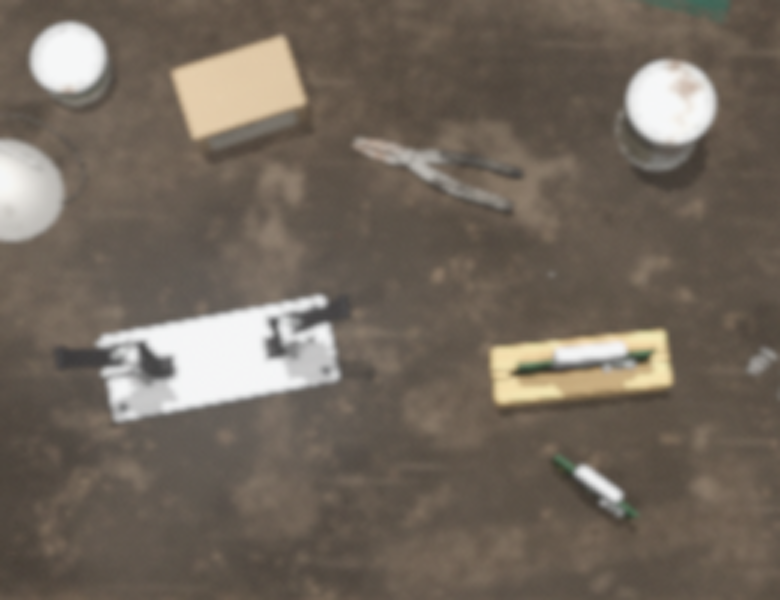

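View pics/b.png

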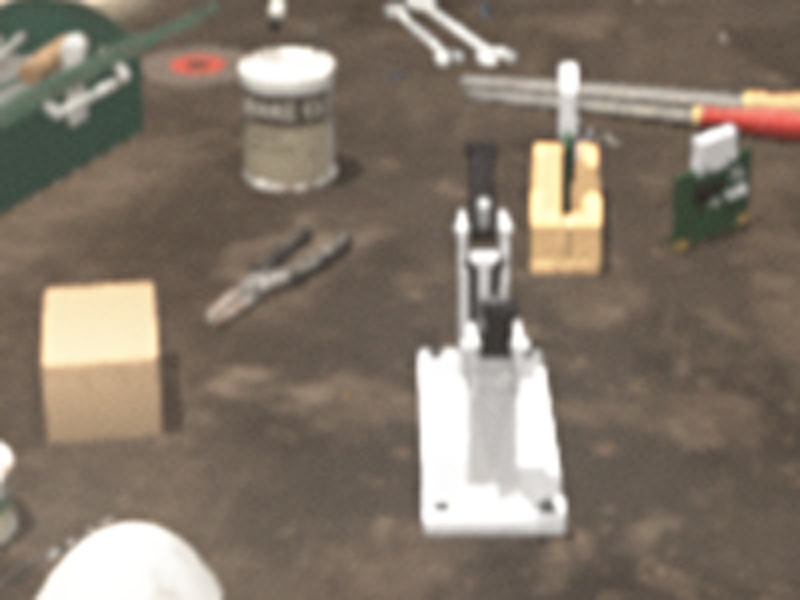

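```bash
cat >> h.py <<'E'
from scipy.optimize import least_squares
from scipy.ndimage import map_coordinates
def fitrect(p,x0,L,z,edges='NFRL',rng=5,gray=None,sig=0.8,pol=1):
    """rect of size L (x,y) at height z; pose x,y,yaw; edges N(-x) F(+x) L(+y) R(-y); bright inside if pol=1"""
    g=cv2.GaussianBlur(np.array(p['pixels']).astype(np.float32) .mean(2) if gray is None else gray,(0,0),sig)
    a,b=L[0]/2,L[1]/2; t=np.linspace(-.9,.9,25); S=[]
    for e in edges:
        for k in t:
            S.append({'N':(-a,k*b,-1,0),'F':(a,k*b,1,0),'L':(k*a,b,0,1),'R':(k*a,-b,0,-1)}[e])
    S=np.array(S); x=np.array(x0,float); W=np.arange(-rng,rng+.01,.2)
    for it in range(12):
        def P(x,q):
            c,s=np.cos(x[2]),np.sin(x[2]); return np.c_[x[0]+c*q[:,0]-s*q[:,1],x[1]+s*q[:,0]+c*q[:,1],np.full(len(q),z)]
        u=proj(p,P(x,S[:,:2])); n=proj(p,P(x,S[:,:2]+1e-3*S[:,2:]))-u; n/=np.linalg.norm(n,axis=1)[:,None]
        w=W*(1 if it<4 else .5)
        pts=u[:,None]+w[None,:,None]*n[:,None]
        v=map_coordinates(g,[pts[...,1],pts[...,0]],order=1); d=-pol*np.gradient(v,axis=1); k=d.argmax(1); m=d.max(1)
        # parabolic weights round peak
        T=pts[np.arange(len(k)),k]; wt=(m>.3*np.median(m))
        r=lambda y:(((proj(p,P(y,S[:,:2]))-T)*n).sum(1)*wt)
        s=least_squares(r,x,loss='soft_l1',f_scale=.3); x=s.x
    return x,np.sqrt(np.median(r(x)[wt]**2)),wt.mean()
E
python3 - <<'E'
from h import *
np.set_printoptions(precision=4,suppress=True)
p=snap('top')
c=lambda u,v:(140+u/3,120+v/3)
def g0(pts,z):
    q=np.mean([onz(p,c(*k),z)[:2] for k in pts],0); e=onz(p,c(*pts[0]),z)-onz(p,c(*pts[1]),z); print('size',np.linalg.norm(e),end=' ')
    return [*q,np.arctan2(-e[0],e[1])]
r=g0([(100,337),(325,296),(340,379),(115,421)],.012);print(r); 
for E in('NFRL','NRL'): print(fitrect(p,r,(.08,.21),.012,E))
r=g0([(491,347),(667,330),(672,387),(496,405)],.041);print(r); 
for E in('NFRL','NRL'): print(fitrect(p,r,(.05,.16),.041,E))
r=g0([(554,349),(627,343),(627,352),(554,360)],.126);print(r); 
for E in('NFRL','FRL'):print(fitrect(p,r,(.012,.06),.126,E,rng=2))
q=snap('side')
# side check: tab top-end & stand
cv2.imwrite('pics/c.png',cv2.resize(np.ascontiguousarray(q['pixels'][180:250,285:345,::-1]),None,fx=8,fy=8,interpolation=cv2.INTER_CUBIC))
E
```

```text
size 0.2132570363143803 [np.float64(0.5399076352894134), np.float64(0.158432622704123), np.float64(0.20194168987844632)]
(array([0.5415, 0.1596, 0.2059]), np.float64(0.614155151171936), np.float64(0.96))
(array([0.5398, 0.1593, 0.2078]), np.float64(0.3060013876888945), np.float64(0.96))
size 0.1624379513812423 [np.float64(0.5327710119030333), np.float64(-0.1751549866867978), np.float64(0.11514548277768756)]
(array([ 0.5339, -0.1733,  0.1257]), np.float64(0.39175264768395135), np.float64(1.0))
(array([ 0.5327, -0.1735,  0.1242]), np.float64(0.2996738001355592), np.float64(1.0))
size 0.06326684756944169 [np.float64(0.5338150919499745), np.float64(-0.17401122388885637), np.float64(0.10062153596698324)]
(array([ 0.5359, -0.1713,  0.2135]), np.float64(0.6165792047909132), np.float64(0.89))
(array([ 0.5398, -0.1701,  0.1501]), np.float64(0.31459762565987326), np.float64(0.9733333333333334))
```

View pics/c.png

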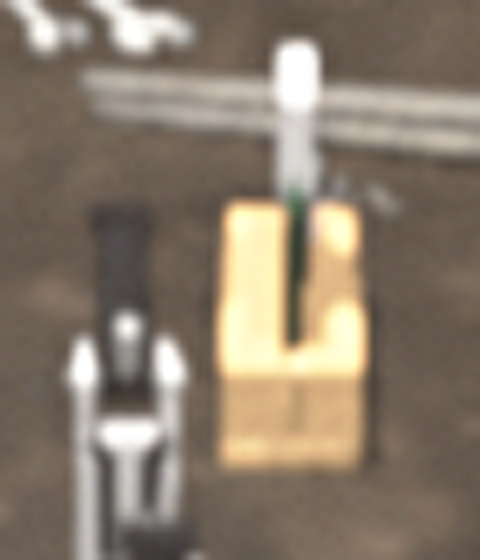

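Run:
```python
from h import *
np.set_printoptions(precision=4,suppress=True)
q=snap('side');p=snap('top')
R=lambda a:np.array([[np.cos(a),-np.sin(a)],[np.sin(a),np.cos(a)]])
def P(o,a,l): l=np.array(l); return np.r_[np.array(o)+R(a)@l[:2],l[2]]
S=(.533,-.1735);a=.124
print('stand near face top edge',proj(q,[P(S,a,(-.025,.08,.041)),P(S,a,(.025,.08,.041))]),'obs 312.3..331 v~226')
for x in(.529,.533,.537): print(x,proj(q,[P((x,-.1735),a,(0,.03,z)) for z in(.12,.1,.09)]),'obs col 322.1')
# tab column profile
g=np.array(q['pixels']).astype(float).mean(2)
for v in range(186,206,2): print(v,g[v,314:331].astype(int))
K=(.54,.1595);k=.207
for z in(.012,): print('rack',proj(q,[P(K,k,(-.04,.105,z)),P(K,k,(.04,.105,z))]))
g=np.array(p['pixels']).astype(float).mean(2)
print('top')
for u in range(326,350,3): print(u,g[230:248,u].astype(int))
```

```text
stand near face top edge [[329.7503 225.6706]
 [312.3387 225.2523]] obs 312.3..331 v~226
0.529 [[323.0557 193.8501]
 [322.8762 200.2904]
 [322.7871 203.4858]] obs col 322.1
0.533 [[321.6882 193.7659]
 [321.5158 200.2035]
 [321.4303 203.3975]] obs col 322.1
0.537 [[320.3221 193.6819]
 [320.1568 200.1166]
 [320.0748 203.3093]] obs col 322.1
186 [101  95  93  88  92 154 242 255 255 255 184  96  86  88  90  90  90]
188 [101  97  95  90  97 187 255 255 255 255 223 105  82  87  90  87  90]
190 [172 168 169 166 163 206 255 255 255 255 230 138 130 132 129 124 123]
192 [159 160 171 170 167 198 242 255 255 255 225 188 189 192 191 193 191]
194 [164 164 168 166 168 179 200 215 218 204 163 140 140 141 144 144 144]
196 [115 127 128 131 140 168 200 213 213 198 160 148 160 168 178 177 176]
198 [101 102 100  91  93 139 198 214 210 190 138  94  84  98 101 106 107]
200 [ 96  98  98 100 100 146 200 214 211 205 174 124  98 101 104 100  97]
202 [ 92  92  91  90  94 141 185 188 193 195 159 107 108 129 113  97  97]
204 [ 94  95  90  88  92 117 140 127 128 146 136 122 129 125 112 110 106]
rack [[321.0658 298.9622]
 [285.4972 299.3256]]
top
326 [ 98  99 108 154 198 221 234 237 234 220 183 132  93  81 115 150 162 163]
329 [ 96  97 113 155 190 213 233 243 242 229 187 129  88  95 133 157 163 163]
332 [ 90  95 132 176 204 222 237 243 240 223 180 123  94 116 152 164 166 165]
335 [ 90  99 149 194 219 235 243 243 232 199 148 104  92 122 153 164 166 166]
338 [ 92 109 154 193 216 235 243 243 229 188 131  95 106 142 162 166 166 167]
341 [ 98 135 179 205 222 237 244 241 225 182 133 128 150 164 166 166 167 168]
344 [100 152 197 219 234 242 243 234 204 157 122 120 135 157 166 167 168 168]
347 [110 156 195 214 229 236 235 220 178 133 134 141 139 153 164 168 171 175]
```

>>> arm_command:
  steps:
    - {"slide": [0.036,0.047,0],"rot": [0,0,9.6],"grip": 0.5}
    - {"slide": [0.036,0.047,0],"rot": [0,0,9.6],"grip": 0.5}
    - {"slide": [0.036,0.047,0],"rot": [0,0,9.6],"grip": 0.5}
    - {"slide": [0.036,0.047,0],"rot": [0,0,9.6],"grip": 0.5}
    - {"slide": [0.036,0.047,0],"rot": [0,0,9.6],"grip": 0.5}
    - {"slide": [0.036,0.047,0],"rot": [0,0,9.6],"grip": 0.5}
    - {"slide": [0.036,0.047,0],"rot": [0,0,9.6],"grip": 0.5}
    - {"slide": [0.036,0.047,0],"rot": [0,0,9.6],"grip": 0.5}
  newtons: 20

```text
time: 2.6
ee_pos: [0.5014, -0.2103, 0.1904]
eef_rot: [0.663, 0.749, 0.0, 0.0]
ft_force: [1.2, -0.7, 1.1]
width: 0.0438
grip_force: 0.0
```

>>> arm_command:
  steps:
    - {"slide": [0.0158,0.0184,0],"grip": 0.5}
    - {"slide": [0.0158,0.0184,0],"grip": 0.5}
    - {"slide": [0,0,-0.02],"grip": 0.5}
    - {"slide": [0,0,-0.02],"grip": 0.5}
    - {"slide": [0,0,-0.02],"grip": 0.5}
    - {"slide": [0,0,-0.02],"grip": 0.5}
    - {"slide": [0,0,-0.017],"grip": 0.5}
    - {"slide": [0,0,0],"grip": 0.5}

```text
schema error: expected keys rot, slide, grip
```

Run:
```python
from h import *
q=snap('side');p=snap('top')
a=cv2.resize(np.ascontiguousarray(q['pixels'][150:250,270:370,::-1]),(400,400),interpolation=cv2.INTER_CUBIC)
b=cv2.resize(np.ascontiguousarray(p['pixels'][195:275,285:365,::-1]),(400,400),interpolation=cv2.INTER_CUBIC)
cv2.imwrite('pics/d.png',np.hstack([a,b]))
```

```text
(no output)
```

View pics/d.png

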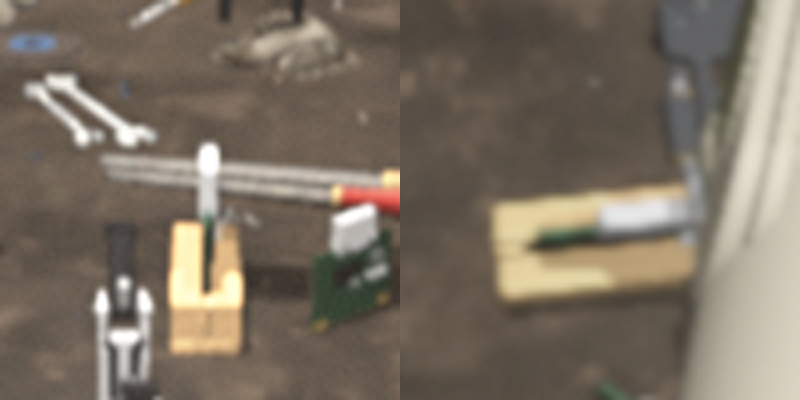

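The move was refused because it needs all keys. The picture shows the card unmoved in the stand (tab at side column 322), with the arm hiding its right half from above.

>>> arm_command:
  steps:
    - {"slide": [0.0158,0.0184,0],"rot": [0,0,0],"grip": 0.5}
    - {"slide": [0.0158,0.0184,0],"rot": [0,0,0],"grip": 0.5}
    - {"slide": [0,0,-0.02],"rot": [0,0,0],"grip": 0.5}
    - {"slide": [0,0,-0.02],"rot": [0,0,0],"grip": 0.5}
    - {"slide": [0,0,-0.02],"rot": [0,0,0],"grip": 0.5}
    - {"slide": [0,0,-0.02],"rot": [0,0,0],"grip": 0.5}
    - {"slide": [0,0,-0.017],"rot": [0,0,0],"grip": 0.5}
    - {"slide": [0,0,0],"rot": [0,0,0],"grip": 0.5}

```text
time: 3.7
ee_pos: [0.5312, -0.175, 0.0919]
eef_rot: [0.665, 0.747, -0.0, -0.001]
ft_force: [-0.1, -0.8, 0.4]
width: 0.0435
grip_force: 0.0
```

Run:
```python
from h import *
q=snap('side');p=snap('top')
a=cv2.resize(np.ascontiguousarray(q['pixels'][150:250,270:370,::-1]),(400,400),interpolation=cv2.INTER_CUBIC)
b=cv2.resize(np.ascontiguousarray(p['pixels'][195:275,285:365,::-1]),(400,400),interpolation=cv2.INTER_CUBIC)
cv2.imwrite('pics/e.png',np.hstack([a,b]))
```

```text
(no output)
```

View pics/e.png

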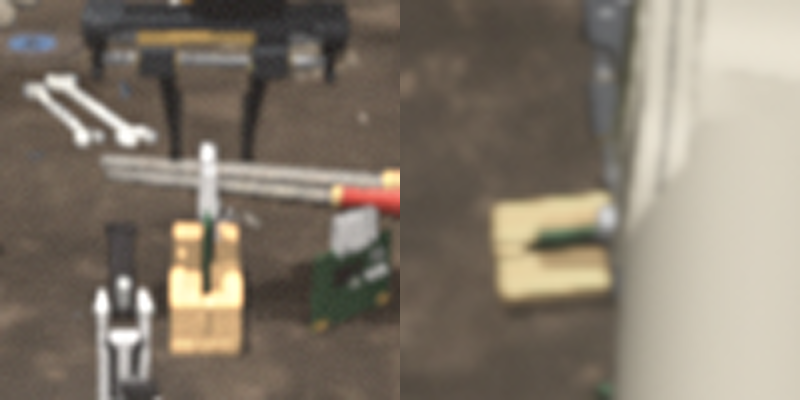

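Run:
```python
from h import *
q=snap('side')
s=sensors.read_state()['ee_pos'];print(s)
print(proj(q,[s,s+[-.022,-.003,0],s+[.022,.003,0],s+[0,0,.019]]))
cv2.imwrite('pics/f.png',cv2.resize(np.ascontiguousarray(q['pixels'][175:225,295:350,::-1]),None,fx=10,fy=10,interpolation=cv2.INTER_CUBIC))
```

```text
[ 0.53258022 -0.17519088  0.0939207 ]
[[321.65446852 198.43234895]
 [329.10350819 198.55466773]
 [314.21795429 198.31023585]
 [321.815387   192.43970512]]
```

View pics/f.png

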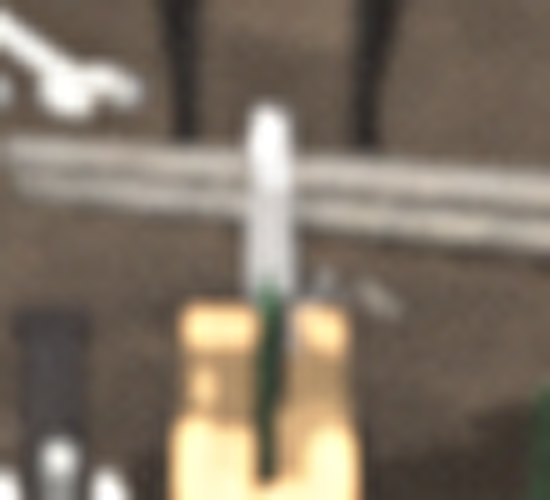

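Run:
```python
from h import *
q=snap('side')
d=(q['pixels'].astype(int)-cv2.imread('pics/side1.png')[:,:,::-1]).mean(2).astype(int)
print(list(range(309,338)))
for v in range(180,204): print(v,d[v,309:338])
```

```text
[309, 310, 311, 312, 313, 314, 315, 316, 317, 318, 319, 320, 321, 322, 323, 324, 325, 326, 327, 328, 329, 330, 331, 332, 333, 334, 335, 336, 337]
180 [  0  -3 -22 -42 -44 -31 -11  -6   0   0  -5   0   0  -6  -1   0  -2  -1
   3   0  -6 -24 -42 -48 -32 -10  -2  -2  -1]
181 [ -3  -4 -25 -42 -43 -36 -12  -4   0  -3   1  -2  -3   0  -2  -2  -1   0
  -1   0  -7 -29 -46 -45 -23 -10  -2  -2  -6]
182 [ -1  -3 -16 -37 -46 -35 -17  -4  -1  -1   1  -1  -2   0   0  -2  -4  -3
  -2  -2  -9 -30 -44 -43 -23 -10  -2   3  -1]
183 [ -1   1 -11 -37 -49 -37 -17   0   0  -6   0   0   2   1   0  -4  -1  -1
  -2  -1 -13 -29 -40 -42 -18  -3  -1  -5  -4]
184 [  1   0  -9 -40 -48 -37 -17  -2  -2   1  -7 -12 -18 -23 -22  -5   0   2
   0  -5 -15 -27 -42 -36 -10  -2  -1   2  -1]
185 [  0   0 -13 -37 -52 -37 -18  -3  -2   0 -11 -28 -46 -77 -75 -39  -4   0
   0  -1 -16 -31 -46 -32 -15  -4  -2  -3   2]
186 [  -4   -2  -13  -42  -56  -35  -16   -1    0   -7  -30  -48  -26  -49
 -100  -80  -10    1   -3   -2  -15  -33  -42  -25   -8    0   -1    0
   -2]
187 [  0   1 -11 -44 -52 -35  -6   3  -1 -12 -43 -43  -1  -5 -6
[... 1125 characters left out ...]
1  0 -1 -4 -4 -4  0 -2 -3  0 -3 -2 -1 -2 -2  0 -2  0 -4 -5 -1
 -4 -1 -5  0 -4]
198 [  0  -1  -5  -3  -1  -1   1  -3   0  -1  -1  -3  -3  -5  -4 -10  -9   0
   0  -1  -1  -2  -1   0  -4   1   0   0  -3]
199 [ -3  -3  -3   0  -1  -4   0  -1  -2  -1  -2  -3  -4  -6  -9 -18 -11  -6
  -2  -2  -2   0  -2  -1  -1   0   1  -1  -2]
200 [-1  0 -3 -1 -2  0 -3 -1  0 -3 -2 -6  0 -2 -5  0  0  0  0  0  0 -1 -3 -2
  0 -3 -1 -3 -5]
201 [-4 -3 -1 -2  0  0 -1  0 -7 -2 -1 -4 -2 -3  5 19 10  0 -3 -4 -1 -5  0 -1
 -2 -4  2  1 -1]
202 [-1 -1 -3 -3 -2 -1 -1 -2 -2 -2 -6 -3 -2  3  5 14  8 -1 -2 -5 -2 -5  0 -5
 -2 -2 -3 -4  0]
203 [-6 -3  1 -5  0  0 -4 -3  0 -1 -2 -3 -1  6 19 17  1 -2 -2 -1 -2  1  0 -1
  0  0 -1  0  1]
```

>>> arm_command:
  steps:
    - {"slide": [0,0,0],"rot": [0,0,0],"grip": 0.28}
    - {"slide": [0,0,0],"rot": [0,0,0],"grip": 0.28}
    - {"slide": [0,0,0],"rot": [0,0,0],"grip": 0.28}
    - {"slide": [0,0,0],"rot": [0,0,0],"grip": 0.28}
    - {"slide": [0,0,0],"rot": [0,0,0],"grip": 0.28}
    - {"slide": [0,0,0],"rot": [0,0,0],"grip": 0.28}
    - {"slide": [0,0,0],"rot": [0,0,0],"grip": 0.28}
    - {"slide": [0,0,0],"rot": [0,0,0],"grip": 0.28}

```text
time: 4.9
ee_pos: [0.5321, -0.175, 0.0931]
eef_rot: [0.665, 0.747, 0.0, 0.0]
ft_force: [-0.1, -0.0, -0.1]
width: 0.0244
grip_force: 0.0
```

Run:
```python
from h import *
q=snap('side');s=sensors.read_state();print(s['ee_pos'],s['width'])
d=(q['pixels'].astype(int)-cv2.imread('pics/side1.png')[:,:,::-1]).mean(2).astype(int)
print(list(range(309,338)))
for v in range(182,204): print(v,str(d[v,309:338]).replace('\n',''))
```

```text
[ 0.532047   -0.17502353  0.09308889] 0.024481832269870774
[309, 310, 311, 312, 313, 314, 315, 316, 317, 318, 319, 320, 321, 322, 323, 324, 325, 326, 327, 328, 329, 330, 331, 332, 333, 334, 335, 336, 337]
182 [ -1  -2  -2  -2   0  -7 -32 -41 -32 -19  -4  -2   0  -4   0  -2  -6 -17 -30 -42 -40 -22  -4  -1  -1  -6  -5   0  -2]
183 [ -1   0  -3   0  -4  -9 -27 -37 -33 -16  -3   1   1  -1   0   0  -5 -16 -34 -41 -33 -15   0   0   0   0  -2  -5  -4]
184 [  0  -1   0  -2   1  -4 -20 -42 -32 -12  -7 -13 -21 -24 -17  -2  -4  -8 -30 -39 -32  -5   0  -4  -2  -1  -1   0   1]
185 [ -1  -4  -2   0   1  -5 -25 -38 -29 -12 -22 -60 -82 -93 -78 -37  -5 -11 -28 -39 -29  -4  -4  -1  -2  -4  -1  -4  -1]
186 [  -2   -2   -3   -1    0   -4  -23  -39  -33  -20  -51 -109 -108 -105 -116  -78   -9   -7  -31  -38  -28   -7    2    2   -1   -3   -1   -3    0]
187 [  -3    1    1   -2   -1   -7  -20  -42  -32  -28  -67 -113  -93  -87  -99  -98  -21   -3  -32  -47  -27   -9    0   -1   -1    0   -3   -1   -3]
188 [   0   -2   -1    0    0   -9  -24  -37  -32  -21  -69 -108  -88  -84  -98 -107  -21   -7  -33  -45 
[... 1088 characters left out ...]
 -3   0  -9 -10  -4  -1  -2  -1  -3   0  -3  -2   0  -3  -3   0  -3  -1  -2  -2  -4]
198 [  0  -1  -3  -3  -3  -3  -1   0   0  -1  -6 -10  -4  -3  -5  -9 -10   0  -1   0  -3  -2   1   1  -3  -1   0   0   0]
199 [ -4  -1  -4  -1   0  -2  -1   1  -3  -2  -7  -5  -3  -4 -11 -13  -8  -2  -1  -3   0   0  -2   1  -4  -2  -2   2   0]
200 [-3  0 -3 -2 -4 -1 -3 -4  0 -1 -3 -3 -1 -3 -5 -3  1  0  2 -1  0 -2 -2  0 -2  2 -2 -3 -3]
201 [-3 -1 -1  0  0 -2 -2 -1 -3 -2 -1  0 -1 -2  6 19  8 -2 -2 -2  0 -3  0  0  0 -1 -2  0  2]
202 [-1  0 -4 -3 -1 -1  0 -1 -1 -2 -6 -3 -1  2  7 13  8  0  0 -3 -1 -3 -1 -4 -3 -3  0 -3 -4]
203 [-8  0 -2 -2  0 -4 -4 -6  0 -2 -1 -5 -1  6 21 15  1  0 -4  0  0  1  0 -3  1  0 -3  3  0]
```

>>> arm_command:
  steps:
    - {"slide": [0,0,0],"rot": [0,0,0],"grip": 0.45}
    - {"slide": [0,0,0],"rot": [0,0,0],"grip": 0.45}
    - {"slide": [0,0,0],"rot": [0,0,0],"grip": 0.45}
    - {"slide": [0,0,-0.005],"rot": [0,0,0],"grip": 0.45}
    - {"slide": [0,0,-0.005],"rot": [0,0,0],"grip": 0.45}
    - {"slide": [0,0,-0.005],"rot": [0,0,0],"grip": 0.45}
    - {"slide": [0,0,-0.005],"rot": [0,0,0],"grip": 0.45}
    - {"slide": [0,0,0],"rot": [0,0,0],"grip": 0.45}

```text
time: 5.95
ee_pos: [0.5317, -0.1749, 0.0725]
eef_rot: [0.665, 0.747, -0.0, -0.0]
ft_force: [0.6, 0.4, -0.5]
width: 0.0391
grip_force: 0.0
```

Run:
```python
from h import *
q=snap('side','g0.png');s=sensors.read_state();print(s['ee_pos'],s['width'],s['ft_force'])
d=(q['pixels'].astype(int)-cv2.imread('pics/side1.png')[:,:,::-1]).mean(2).astype(int)
print(list(range(309,338)))
for v in range(182,215,2): print(v,str(d[v,309:338]).replace('\n',''))
a=q['pixels'][110:230,265:385,::-1]
cv2.imwrite('pics/g.png',cv2.resize(np.ascontiguousarray(a),None,fx=5,fy=5,interpolation=cv2.INTER_CUBIC))
```

```text
[ 0.53196792 -0.17496888  0.07289921] 0.03944502778907776 [-0.25371477 -0.30050186  0.64636929]
[309, 310, 311, 312, 313, 314, 315, 316, 317, 318, 319, 320, 321, 322, 323, 324, 325, 326, 327, 328, 329, 330, 331, 332, 333, 334, 335, 336, 337]
182 [ -1  -7 -26 -46 -53 -49 -34 -17  -2   0   0   0   0   0  -5  -3  -3  -1  -2  -6 -18 -32 -46 -50 -45 -27 -10   0  -2]
184 [ -2  -3 -21 -45 -55 -48 -29 -13  -3   4  -3 -13 -24 -24 -17  -3   0   1   0  -6 -16 -28 -45 -49 -32 -12  -3   1  -3]
186 [   0   -2  -13  -37  -56  -50  -30  -11    0   -3  -20  -69  -90 -105 -117  -77   -8   -1    0   -6  -24  -36  -44  -41  -23   -5    0    0    0]
188 [  -1    0   -4  -25  -47  -53  -31   -5   -1    0  -23  -46  -60  -83 -101 -109  -21    6   -3  -12  -19  -38  -46  -29  -14   -1   -2   -1   -2]
190 [   1   -2   -4  -27  -86 -113  -71  -17    1    1  -36  -67  -70  -78  -84  -88   -9    1    3   -7  -43  -69  -65  -33   -1    0   -5   -1   -1]
192 [  -3   -2   -6  -32  -82 -107  -61  -14    1   -1  -21  -31  -22  -18  -26  -28   -2   -3    0  -21  -79 -134 -105  -43   -9   -2    0    0   -2]
194 [  -2 
[... 660 characters left out ...]
4 [-3  0 -2  1  0 -4 -2 -2 -4 -4 -4 -5  0  9 17  7 -4 -3 -3  0 -2  0 -1 -2  1 -1 -3 -4  0]
206 [ -2   0  -1  -4 -22 -20 -16 -14 -12 -14 -17 -14  -5  -5 -14 -29 -22 -19 -22 -21 -12  -4  -3  -4  -4   1   0  -1  -4]
208 [ -1  -3  -1  -8 -20 -14 -12 -10  -8  -6  -8 -15   0   0 -22 -37 -26 -15 -12 -15 -22  -6  -2  -2   0  -4  -2  -2   0]
210 [ -1   0  -1 -16 -40 -37 -56 -69 -73 -73 -78 -54 -10  -5 -13 -32 -34 -33 -40 -44 -43 -13   0  -1  -2  -1  -1   0  -3]
212 [ -8  -3 -10 -29 -33 -22 -50 -85 -89 -87 -89 -59  -8  -3 -20 -36 -41 -40 -46 -42 -29  -8  -1  -4  -2  -2  -6  -2  -2]
214 [ -7 -10 -14 -37 -43 -28 -54 -84 -87 -84 -90 -61 -11  -3 -20 -34 -37 -38 -38 -37 -32 -18  -9 -11 -12 -11 -11 -11  -8]
```

View pics/g.png

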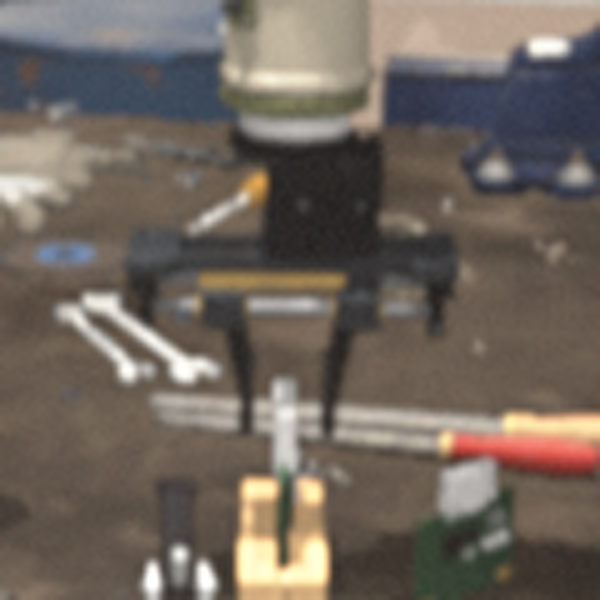

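>>> arm_command:
  steps:
    - {"slide": [0.001,0.0015,-0.004],"rot": [0,0,0],"grip": 0.45}
    - {"slide": [0,0,0],"rot": [0,0,0],"grip": 0.1}
    - {"slide": [0,0,0],"rot": [0,0,0],"grip": 0.0}
    - {"slide": [0,0,0],"rot": [0,0,0],"grip": 0.0}
    - {"slide": [0,0,0],"rot": [0,0,0],"grip": 0.0}
    - {"slide": [0,0,0],"rot": [0,0,0],"grip": 0.0}
    - {"slide": [0,0,0],"rot": [0,0,0],"grip": 0.0}
    - {"slide": [0,0,0],"rot": [0,0,0],"grip": 0.0}
  newtons: 30

```text
time: 7.0
ee_pos: [0.5331, -0.1736, 0.0692]
eef_rot: [0.665, 0.747, 0.0, 0.0]
ft_force: [0.6, -1.1, 2.4]
width: 0.0118
grip_force: 30.0
```

>>> arm_command:
  steps:
    - {"slide": [0,0,0.01],"rot": [0,0,0],"grip": 0.0}
    - {"slide": [0,0,0.015],"rot": [0,0,0],"grip": 0.0}
    - {"slide": [0,0,0.02],"rot": [0,0,0],"grip": 0.0}
    - {"slide": [0,0,0.025],"rot": [0,0,0],"grip": 0.0}
    - {"slide": [0,0,0.03],"rot": [0,0,0],"grip": 0.0}
    - {"slide": [0,0,0.03],"rot": [0,0,0],"grip": 0.0}
    - {"slide": [0,0,0.03],"rot": [0,0,0],"grip": 0.0}
    - {"slide": [0,0,0.015],"rot": [0,0,0],"grip": 0.0}

```text
time: 8.0
ee_pos: [0.5336, -0.1735, 0.2465]
eef_rot: [0.665, 0.747, 0.001, 0.001]
ft_force: [0.2, 0.6, -3.2]
width: 0.0118
grip_force: 30.0
```

Run:
```python
from h import *
q=snap('side','i0.png');p=snap('top');s=sensors.read_state();print(s['ee_pos'],s['eef_rot'],s['width'],s['ft_force'],s['torque'])
a=cv2.resize(np.ascontiguousarray(q['pixels'][90:250,260:360,::-1]),(375,600),interpolation=cv2.INTER_CUBIC)
b=cv2.resize(np.ascontiguousarray(p['pixels'][150:310,290:400,::-1]),(412,600),interpolation=cv2.INTER_CUBIC)
cv2.imwrite('pics/i.png',np.hstack([a,b]))
c=s['ee_pos'].copy()
for dz in(-.083,-.06,0,.033): print(dz,proj(q,[c+[-.0075*k,.06*k,dz] for k in(1,.5,-1)]).round(1).tolist())
```

```text
[ 0.53375831 -0.17355815  0.24582627] [6.64732298e-01 7.47080320e-01 5.26604273e-04 1.30015956e-03] 0.011868707149189204 [-0.52227299  0.32107684 -2.361779  ] [ 0.01619566 -0.10625909 -0.00140965]
-0.083 [[321.8, 183.1], [321.8, 179.8], [321.7, 170.5]]
-0.06 [[322.0, 175.3], [322.0, 172.1], [321.9, 163.3]]
0 [[322.6, 154.5], [322.6, 151.7], [322.4, 143.9]]
0.033 [[322.9, 142.8], [322.9, 140.2], [322.7, 132.9]]
```

View pics/i.png

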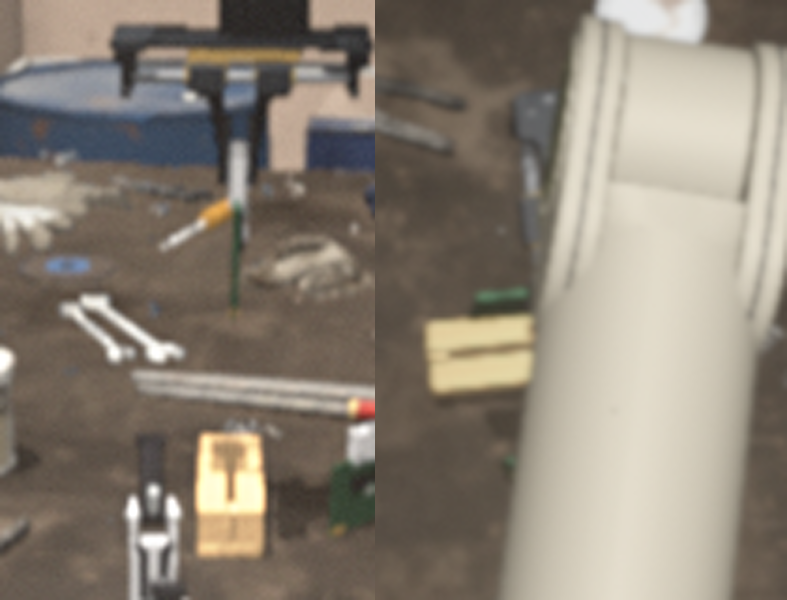

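>>> arm_command:
  steps:
    - {"slide": [0.001,0.03,0.002],"rot": [0,0,0.7],"grip": 0.0}
    - {"slide": [0.001,0.045,0],"rot": [0,0,0.7],"grip": 0.0}
    - {"slide": [0.001,0.05,0],"rot": [0,0,0.7],"grip": 0.0}
    - {"slide": [0.001,0.055,0],"rot": [0,0,0.7],"grip": 0.0}
    - {"slide": [0.001,0.055,0],"rot": [0,0,0.7],"grip": 0.0}
    - {"slide": [0.001,0.05,0],"rot": [0,0,0.7],"grip": 0.0}
    - {"slide": [0,0.033,0],"rot": [0,0,0.7],"grip": 0.0}
    - {"slide": [0,0.015,0],"rot": [0,0,0],"grip": 0.0}

```text
time: 9.1
ee_pos: [0.5381, 0.1614, 0.245]
eef_rot: [0.631, 0.776, -0.0, -0.001]
ft_force: [0.1, -0.7, -2.2]
width: 0.0115
grip_force: 30.0
```

Run:
```python
from h import *
s=sensors.read_state();r=s['eef_rot'];print(s['ee_pos'],r,2*np.arctan2(r[1],r[0])-np.pi/2,s['joint_positions'])
q=snap('side','j0.png');p=snap('top','k0.png')
a=cv2.resize(np.ascontiguousarray(q['pixels'][90:310,260:350,::-1]),(245,600),interpolation=cv2.INTER_CUBIC)
b=cv2.resize(np.ascontiguousarray(p['pixels'][170:290,140:250,::-1]),(550,600),interpolation=cv2.INTER_CUBIC)
cv2.imwrite('pics/j.png',np.hstack([a,b]))
```

```text
[0.53814534 0.16135345 0.24496951] [ 6.31163333e-01  7.75649493e-01 -4.31877842e-04 -7.24285546e-04] 0.20469151913554606 [ 0.27858354  0.25157876 -0.77434172  1.51215568  0.17523933  1.45095618
 -0.29649165]
```

View pics/j.png

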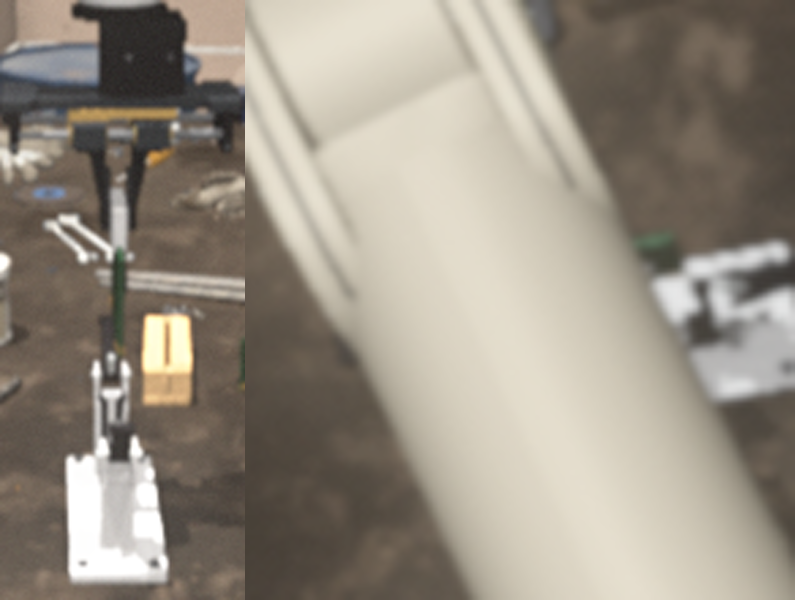

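```bash
cat >> h.py <<'E'
def fake(p,f): return {**p,'pixels':cv2.imread('pics/'+f)[:,:,::-1]}
def W(o,a,l):
    l=np.atleast_2d(np.array(l,float)); c,s=np.cos(a),np.sin(a); return np.c_[o[0]+c*l[:,0]-s*l[:,1],o[1]+s*l[:,0]+c*l[:,1],l[:,2]]
def green(q):
    im=np.array(q['pixels']).astype(int); return (im[...,1]>im[...,0]+12)&(im[...,1]>im[...,2]+3)
E
python3 - <<'E'
from h import *
np.set_printoptions(precision=4,suppress=True)
q=snap('side');p=snap('top')
for E in('NFL','FL','NFRL'): print(E,fitrect(fake(q,'side1.png'),(.54,.1595,.207),(.08,.21),.012,E,rng=3))
m=green(q)
for v in range(178,222,3):
    u=np.where(m[v,290:320])[0]; print(v,(u.min()+290,u.max()+290,u.mean()+290) if len(u) else None)
s=sensors.read_state();o=s['ee_pos'];zl=o[2]-.0592
print('pred card near edge',proj(q,W(o,.205,[(0,.062,zl+k) for k in(0,.03,.06,.084)])))
g=green(p); v,u=np.where(g[205:235,210:240]); print('top green u',u.min()+210,u.max()+210,'v',v.min()+205,v.max()+205)
print(np.array(p['pixels'])[213:225,218:232].astype(int)[...,1]-np.array(p['pixels'])[213:225,218:232].astype(int)[...,0])
print('pred',proj(p,W(o,.205,[(dx,-.062,zl+k) for dx in(-.0025,.0025) for k in(0,.084)])))
E
```

```text
NFL (array([0.5367, 0.1735, 0.1999]), np.float64(0.4872852301824255), np.float64(1.0))
FL (array([0.538 , 0.174 , 0.2058]), np.float64(0.308977723906701), np.float64(1.0))
NFRL (array([0.5369, 0.1727, 0.1976]), np.float64(0.4739905072612316), np.float64(0.93))
178 None
181 (np.int64(303), np.int64(304), np.float64(303.5))
184 (np.int64(303), np.int64(304), np.float64(303.5))
187 (np.int64(304), np.int64(304), np.float64(304.0))
190 (np.int64(303), np.int64(304), np.float64(303.5))
193 (np.int64(303), np.int64(304), np.float64(303.5))
196 (np.int64(303), np.int64(303), np.float64(303.0))
199 (np.int64(303), np.int64(303), np.float64(303.0))
202 None
205 (np.int64(303), np.int64(303), np.float64(303.0))
208 (np.int64(303), np.int64(303), np.float64(303.0))
211 (np.int64(303), np.int64(303), np.float64(303.0))
214 None
217 None
220 None
pred card near edge [[303.5846 219.9486]
 [303.7448 207.2347]
 [303.9084 194.2547]
 [304.0417 183.6734]]
top green u 220 225 v 217 218
[[-11 -12 -13 -12 -12 -12 -11 -11 -12 -12 -12 -11 -12 -11]
 [-10 -11 -11 -11 -13 -11 -11 -12 -12 -12 -11 -11 -11 -11]
 [ -9 -10 -10 -10 -10  -8  -6  -5  -7 -10 -11 -12 -12 -11]
 [ -7  -6  -3  -2   0   2   5   7   4  -4 -10 -11 -12 -12]
 [ -3   1   8  12  15  14  16  14  10  -1  -8 -12 -12 -12]
 [ -3   5  13  17  17  15  12  10   7  -1  -8 -12 -11 -13]
 [ -4   0   7  10   9   7   5   4   1  -2  -8 -11 -12 -11]
 [ -7  -5  -2   1   2   1   1   0   0  -2  -6  -8  -9  -8]
 [ -7  -6  -4  -1   0   0   0   0   0   0  -2  -3  -3  -3]
 [ -7  -6  -4  -2  -1  -1   0   1   0   1   0   0   0   0]
 [ -6  -6  -6  -4  -2   0   0  -1  -2  -2   0   0   0   1]
 [ -6  -6  -6  -4  -3  -2  -2  -1  -3  -2  -2  -2   0   0]]
pred [[230.3274 224.9388]
 [227.2336 218.3302]
 [229.9888 222.9916]
 [226.8753 216.26  ]]
```

>>> arm_command:
  steps:
    - {"slide": [0.0005,-0.002,0],"rot": [0,0,0],"grip": 0.0}
    - {"slide": [0,0,-0.015],"rot": [0,0,0],"grip": 0.0}
    - {"slide": [0,0,-0.015],"rot": [0,0,0],"grip": 0.0}
    - {"slide": [0,0,-0.015],"rot": [0,0,0],"grip": 0.0}
    - {"slide": [0,0,-0.015],"rot": [0,0,0],"grip": 0.0}
    - {"slide": [0,0,-0.015],"rot": [0,0,0],"grip": 0.0}
    - {"slide": [0,0,-0.005],"rot": [0,0,0],"grip": 0.0}
    - {"slide": [0,0,0],"rot": [0,0,0],"grip": 0.0}

```text
time: 10.3
ee_pos: [0.5395, 0.1575, 0.1659]
eef_rot: [0.632, 0.775, -0.0, -0.0]
ft_force: [-0.6, -0.2, -2.8]
width: 0.0119
grip_force: 30.0
```

Run:
```python
from h import *
s=sensors.read_state();o=s['ee_pos'];print(o,s['ft_force'])
q=snap('side','l0.png');p=snap('top','m0.png')
a=cv2.resize(np.ascontiguousarray(q['pixels'][190:270,275:325,::-1]),(375,600),interpolation=cv2.INTER_CUBIC)
b=cv2.resize(np.ascontiguousarray(p['pixels'][205:265,200:260,::-1]),(400,400),interpolation=cv2.INTER_CUBIC)
b=np.vstack([b,np.zeros((200,400,3),np.uint8)])
cv2.imwrite('pics/l.png',np.hstack([a,b]))
zl=o[2]-.0592
print('card',proj(q,W(o,.205,[(0,.062,zl+k) for k in(0,.084)])))
for x in(.538,.540): print('guide mouth',x,proj(q,W((x,.1595),.206,[(-.004,.064,.09),(.004,.064,.09),(0,.064,.098),(0,.064,.03)])).round(1).tolist())
```

```text
[0.53950612 0.15753115 0.16590212] [-0.57177354 -0.18796227 -2.78700274]
card [[303.09091483 252.40404015]
 [303.52125383 218.06028402]]
guide mouth 0.538 [[305.4, 259.8], [301.8, 259.9], [303.6, 256.7], [303.3, 283.0]]
guide mouth 0.54 [[304.5, 259.8], [301.0, 259.8], [302.8, 256.6], [302.4, 283.0]]
```

View pics/l.png

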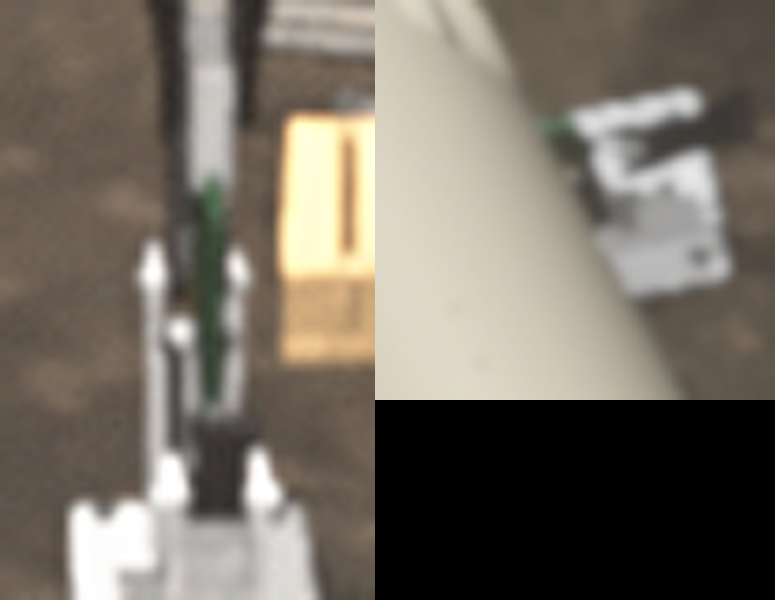

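Run:
```python
from h import *
q=snap('side')
for x in(.537,.539,.541): print(x,proj(q,W((x,.1595),.206,[(0,.082,.112),(0,-.082,.112),(0,.094,.112),(-.009,.082,.112),(.009,.082,.112)])).round(2).tolist())
g=np.array(q['pixels']).astype(int).mean(2).astype(int)
print(list(range(291,315)))
for v in list(range(221,229,2))+list(range(249,259,2)): print(v,g[v,291:315])
m=np.array(q['pixels']).astype(int); d=m[...,1]-m[...,0]
print('green-ness')
for v in range(216,244,3): 
    w=np.clip(d[v,297:309]+5,0,None); print(v,d[v,297:309],((w*np.arange(297,309)).sum()/max(1,w.sum())).round(2))
```

```text
0.537 [[304.57, 254.77], [301.16, 225.46], [304.86, 257.23], [308.64, 254.73], [300.51, 254.8]]
0.539 [[303.68, 254.69], [300.38, 225.4], [303.96, 257.15], [307.74, 254.65], [299.62, 254.73]]
0.541 [[302.79, 254.61], [299.59, 225.34], [303.06, 257.08], [306.85, 254.58], [298.73, 254.65]]
[291, 292, 293, 294, 295, 296, 297, 298, 299, 300, 301, 302, 303, 304, 305, 306, 307, 308, 309, 310, 311, 312, 313, 314]
221 [ 94  97  94 100 112  98  74  80  89  71  52  59  62  67  81  92  94  98
  99  93 103 185 236 240]
223 [ 91  87  98 166 218 168  88  83  94  72  54  62  64  84 137 169 134 103
  98  91 102 185 236 240]
225 [ 90  94 128 214 253 214 116  78  84  70  54  59  61  92 183 240 199 126
  99  88  99 170 226 235]
227 [ 91 101 146 220 245 208 126  74  64  56  55  61  63  72 132 186 181 130
 101  93  92 123 168 185]
249 [ 87  84  91 133 184 184 131  96  99  98  74  54  53  57  55  51  64  99
 126 111  86  83  83  80]
251 [ 85  84  87 131 184 232 252 235 162 122  89  56  50  56  53  54  93 201
 251 202 114  95  97  91]
253 [ 84  84  91 132 189 242 255 255 207 100  64  55  54  51  49  49  98
[... 156 characters left out ...]
11 222 218 206 165 101  58  52  55  55  53  60 120 194
 226 221 201 154 144 145]
green-ness
216 [ -8  -5  -5   1  10  28  25  10  -7 -13 -15 -14] 302.33
219 [-10  -6  -4   1   4  11  14   6  -8 -13 -14 -13] 302.27
222 [ -9  -8  -2  -1   4  10  13   5  -7 -11 -14 -16] 302.2
225 [ -5  -6  -3   0   5  10  12   2  -5  -4 -10 -12] 302.16
228 [ -3  -6  -8  -1   4  11  13   4  -2  -4  -5 -11] 302.35
231 [ -8  -8  -8  -4   4  11  11   1  -4  -5 -10 -15] 302.41
234 [ -5  -4  -4  -1   4  12  11   3  -4  -6 -10 -12] 302.19
237 [ -4  -4  -2   1   5  11  12   1  -5  -5 -10 -12] 301.82
240 [ -5  -4  -5  -4   0  11  10   0  -4  -6  -6 -10] 302.39
243 [ -4  -4  -4  -1   3  10   7  -1  -4  -7  -9 -11] 301.89
```

>>> arm_command:
  steps:
    - {"slide": [-0.0003,0.0018,0],"rot": [0,0,0.1],"grip": 0.0}
    - {"slide": [0,0,0],"rot": [0,0,0],"grip": 0.0}
    - {"slide": [0,0,-0.004],"rot": [0,0,0],"grip": 0.0}
    - {"slide": [0,0,-0.004],"rot": [0,0,0],"grip": 0.0}
    - {"slide": [0,0,-0.004],"rot": [0,0,0],"grip": 0.0}
    - {"slide": [0,0,-0.004],"rot": [0,0,0],"grip": 0.0}
    - {"slide": [0,0,-0.004],"rot": [0,0,0],"grip": 0.0}
    - {"slide": [0,0,0],"rot": [0,0,0],"grip": 0.0}

```text
time: 11.45
ee_pos: [0.539, 0.1592, 0.1457]
eef_rot: [0.632, 0.775, -0.0, -0.0]
ft_force: [0.4, 0.1, -3.1]
width: 0.0117
grip_force: 30.0
```

No contact force; lower edge at about 86 mm, inside the mouth. Continue.

>>> arm_command:
  steps:
    - {"slide": [0,0,-0.004],"rot": [0,0,0],"grip": 0.0}
    - {"slide": [0,0,-0.004],"rot": [0,0,0],"grip": 0.0}
    - {"slide": [0,0,-0.004],"rot": [0,0,0],"grip": 0.0}
    - {"slide": [0,0,-0.004],"rot": [0,0,0],"grip": 0.0}
    - {"slide": [0,0,-0.004],"rot": [0,0,0],"grip": 0.0}
    - {"slide": [0,0,-0.004],"rot": [0,0,0],"grip": 0.0}
    - {"slide": [0,0,0],"rot": [0,0,0],"grip": 0.0}
    - {"slide": [0,0,0],"rot": [0,0,0],"grip": 0.0}

```text
time: 12.45
ee_pos: [0.5393, 0.1594, 0.1222]
eef_rot: [0.632, 0.775, 0.0, 0.0]
ft_force: [-0.7, 0.1, -2.2]
width: 0.0115
grip_force: 30.0
```

>>> arm_command:
  steps:
    - {"slide": [0,0,-0.005],"rot": [0,0,0],"grip": 0.0}
    - {"slide": [0,0,-0.005],"rot": [0,0,0],"grip": 0.0}
    - {"slide": [0,0,-0.005],"rot": [0,0,0],"grip": 0.0}
    - {"slide": [0,0,-0.005],"rot": [0,0,0],"grip": 0.0}
    - {"slide": [0,0,-0.005],"rot": [0,0,0],"grip": 0.0}
    - {"slide": [0,0,-0.003],"rot": [0,0,0],"grip": 0.0}
    - {"slide": [0,0,0],"rot": [0,0,0],"grip": 0.0}
    - {"slide": [0,0,0],"rot": [0,0,0],"grip": 0.0}

```text
time: 13.45
ee_pos: [0.5394, 0.1594, 0.0942]
eef_rot: [0.632, 0.775, 0.0, 0.0]
ft_force: [-0.1, 0.4, -3.0]
width: 0.0117
grip_force: 30.0
```

Run:
```python
from h import *
s=sensors.read_state();o=s['ee_pos'];print(o,s['ft_force'],s['torque'])
q=snap('side','n0.png');zl=o[2]-.0592
print('pred',zl,proj(q,W(o,.205,[(0,.062,zl+.084),(0,-.062,zl+.084),(0,.03,zl+.116),(0,-.03,zl+.116)])).round(1).tolist())
m=np.array(q['pixels']).astype(int); d=m[...,1]-m[...,0]; g=m.mean(2).astype(int)
for v in range(215,252,2): print(v,d[v,297:309],g[v,297:309])
```

```text
[0.53935844 0.15935456 0.09424091] [-0.14591125  0.42958149 -3.03068018] [ 0.01431243 -0.15808146 -0.02429316]
pred 0.03504090912049082 [[303.1, 247.8], [300.7, 226.0], [302.6, 229.1], [301.4, 219.0]]
215 [-5 -6 -5 -6 -6 -6 -7 -9 -5 -5 -3 -7] [47 49 57 60 64 63 69 69 61 52 45 46]
217 [ -6  -3  -5  -6  -5  -5  -9 -10  -9  -6  -6  -7] [43 55 59 60 61 58 61 66 60 54 50 47]
219 [-8 -6 -5 -3 -4 -5 -5 -8 -7 -8 -6 -6] [ 45  57  75 103 112 111 105  84  60  52  48  43]
221 [-5 -5 -4 -3 -4 -4 -6 -7 -6 -5 -4 -5] [ 44  61 103 152 167 170 157 119  71  54  48  46]
223 [-4 -6 -5 -4 -4 -4 -5 -2 -4 -4 -4 -7] [ 48  61 105 154 173 168 161 127  79  52  51  47]
225 [-5 -3 -3 -3 -3 -4 -5 -3 -3 -3 -6 -5] [ 51  53 104 153 168 169 167 145  96  55  46  54]
227 [ -4  -5  -4  -4  -3  -4  -4  -4  -3  -4  -5 -10] [ 57  55  99 149 167 169 168 155 103  56  48  62]
229 [ -3  -5  -4  -3  -4  -4  -4  -4  -3  -3  -6 -10] [ 66  58 102 162 198 205 204 186 130  72  48  66]
231 [-4 -5 -4 -3 -4 -3 -5 -4 -3 -5 -6 -9] [ 57  57  99 159 192 198 198 184 133  71  52  68]
233 [ -6  -7  -2  -4  -4  -5  -4  -5  -4  -5  -7 -11] [ 56 
[... 208 characters left out ...]
190 195 196 183 167 169 136  97]
239 [ -3  -6  -3  -5  -5  -5  -3  -2  -4  -4  -7 -14] [112  66 108 163 186 194 195 188 187 188 140  99]
241 [ -2  -5  -5  -4  -3  -3  -1  -1  -4  -5  -7 -11] [114  71 117 164 182 184 183 180 171 162 120  83]
243 [-3 -4 -2 -1  4 17 15  2 -4 -6 -7 -9] [114  61  86 123 133 127 150 169 164 142 106  80]
245 [-4 -5 -2 -1  2  5  4  0 -3 -6 -7 -6] [117  59  64  70  78 105 126 127 113 100  81  71]
247 [-2 -5 -2 -4 -4 -4 -5 -3 -6 -4 -3 -5] [117  61  61  61  57  64  62  61  61  63  62  64]
249 [-3 -4 -1  0 -2 -6 -4 -3 -2 -5 -6 -5] [133  85  66  55  46  48  51  49  50  50  60  94]
251 [-3 -3 -2 -3 -3 -5 -8 -5 -4 -5 -3 -4] [250 230 138  65  48  53  47  52  49  48  90 195]
```

>>> arm_command:
  steps:
    - {"slide": [0,0,-0.003],"rot": [0,0,0],"grip": 0.0}
    - {"slide": [0,0,-0.002],"rot": [0,0,0],"grip": 0.0}
    - {"slide": [0,0,-0.001],"rot": [0,0,0],"grip": 0.0}
    - {"slide": [0,0,-0.001],"rot": [0,0,0],"grip": 0.0}
    - {"slide": [0,0,-0.001],"rot": [0,0,0],"grip": 0.0}
    - {"slide": [0,0,0],"rot": [0,0,0],"grip": 0.0}
    - {"slide": [0,0,0],"rot": [0,0,0],"grip": 0.0}
    - {"slide": [0,0,0],"rot": [0,0,0],"grip": 0.0}

```text
time: 14.5
ee_pos: [0.5393, 0.1593, 0.0861]
eef_rot: [0.632, 0.775, 0.0, 0.0]
ft_force: [0.4, -0.6, -2.2]
width: 0.0119
grip_force: 30.0
```

>>> arm_command:
  steps:
    - {"slide": [0,0,-0.001],"rot": [0,0,0],"grip": 0.0}
    - {"slide": [0,0,0],"rot": [0,0,0],"grip": 0.0}
    - {"slide": [0,0,-0.001],"rot": [0,0,0],"grip": 0.0}
    - {"slide": [0,0,0],"rot": [0,0,0],"grip": 0.0}
    - {"slide": [0,0,-0.001],"rot": [0,0,0],"grip": 0.0}
    - {"slide": [0,0,0],"rot": [0,0,0],"grip": 0.0}
    - {"slide": [0,0,0],"rot": [0,0,0],"grip": 0.0}
    - {"slide": [0,0,0],"rot": [0,0,0],"grip": 0.0}

```text
time: 15.5
ee_pos: [0.5394, 0.1594, 0.0832]
eef_rot: [0.632, 0.775, 0.0, 0.0]
ft_force: [-0.9, -1.0, 3.4]
width: 0.0117
grip_force: 30.0
```

>>> arm_command:
  steps:
    - {"slide": [0,0,0],"rot": [0,0,0],"grip": 0.2}
    - {"slide": [0,0,0],"rot": [0,0,0],"grip": 0.4}
    - {"slide": [0,0,0],"rot": [0,0,0],"grip": 0.4}
    - {"slide": [0,0,0],"rot": [0,0,0],"grip": 0.4}
    - {"slide": [0,0,0],"rot": [0,0,0],"grip": 0.4}
    - {"slide": [0,0,0],"rot": [0,0,0],"grip": 0.4}
    - {"slide": [0,0,0],"rot": [0,0,0],"grip": 0.4}
    - {"slide": [0,0,0],"rot": [0,0,0],"grip": 0.4}

```text
time: 16.5
ee_pos: [0.5392, 0.1593, 0.0831]
eef_rot: [0.632, 0.775, 0.0, 0.0]
ft_force: [0.5, 0.7, 0.1]
width: 0.0348
grip_force: 0.0
```

Run:
```python
from h import *
s=sensors.read_state();o=s['ee_pos'];print(o,s['ft_force'],s['width'])
q=snap('side','o0.png')
for zl in(.026,.020): print(zl,proj(q,W((.5393,.1594),.205,[(0,.062,zl+.084),(0,.03,zl+.116),(0,-.03,zl+.116)])).round(1).tolist())
m=np.array(q['pixels']).astype(int); d=m[...,1]-m[...,0]; g=m.mean(2).astype(int)
for v in range(217,256,2): print(v,d[v,301:304],g[v,297:309])
```

```text
[0.53924801 0.15930604 0.08308434] [0.4678711  0.67756602 0.05028267] 0.034828629724834824
0.026 [[303.1, 251.5], [302.5, 232.7], [301.4, 222.5]]
0.02 [[303.0, 253.8], [302.5, 235.1], [301.3, 224.8]]
217 [-5 -6 -8] [74 64 68 62 60 58 66 79 84 84 83 86]
219 [-3 -4 -9] [ 76  71 110 152 140  95  68  82  85  85  90  85]
221 [ 1 -3 -7] [ 69  84 144 201 194 133  81  94 112 102  88  87]
223 [-3 -3 -5] [ 83  83 125 158 160 146 133 170 230 202 134  90]
225 [-2 -5 -5] [109  85 129 166 170 166 163 203 253 255 218 127]
227 [-4 -4 -3] [118  80 144 199 189 167 171 191 228 241 211 139]
229 [-3 -4 -3] [ 91  76 142 196 202 187 186 183 184 185 145 101]
231 [-4 -5 -4] [111 102 129 184 218 211 200 194 195 199 148  97]
233 [-5 -4 -4] [172 197 173 172 198 210 209 197 191 195 146  94]
235 [-4 -5 -4] [130 161 157 164 189 197 201 185 156 150 127  89]
237 [-5 -4 -5] [ 97  71 111 160 191 197 202 191 171 168 136  97]
239 [-3 -4 -4] [113  64 104 162 194 204 205 198 189 180 138  94]
241 [-4 -4 -3] [114  62 105 162 192 202 203 197 177 159 119  81]
243 [-4 -4 -4] [114  70 108 155 185 198 204 195 169 141 103  79]
245 [-4 -3 -4] [117  64  76 103 122 138 152 138 119  97  77  74]
247 [-8 -6 -2] [116  62  64  61  60  59  62  62  61  67  62  62]
249 [-1 -6 -5] [133  86  65  55  48  50  50  53  50  48  57  98]
251 [-6 -6 -3] [251 230 138  64  50  52  51  53  51  48  91 195]
253 [-5 -5 -3] [255 255 199  83  43  50  54  51  47  46  99 217]
255 [-2 -4 -3] [255 255 230 128  60  47  49  50  49  58 135 234]
```

>>> arm_command:
  steps:
    - {"slide": [0,0,0.01],"rot": [0,0,0],"grip": 0.4}
    - {"slide": [0,0,0.015],"rot": [0,0,0],"grip": 0.4}
    - {"slide": [0,0,0.02],"rot": [0,0,0],"grip": 0.4}
    - {"slide": [0,0,0.02],"rot": [0,0,0],"grip": 0.4}
    - {"slide": [0,0,0.02],"rot": [0,0,0],"grip": 0.4}
    - {"slide": [0,0,0.02],"rot": [0,0,0],"grip": 0.2}
    - {"slide": [0,0,0.012],"rot": [0,0,0],"grip": 0.0}
    - {"slide": [0,0,0],"rot": [0,0,0],"grip": 0.0}

```text
time: 17.55
ee_pos: [0.5397, 0.1595, 0.2012]
eef_rot: [0.632, 0.775, 0.001, 0.001]
ft_force: [0.2, -0.5, 0.1]
width: 0.0125
grip_force: 0.0
```

Run:
```python
from h import *
np.set_printoptions(precision=4,suppress=True)
s=sensors.read_state();o=s['ee_pos'];print(o,s['ft_force'],s['width'])
q=snap('side','r0.png');p=snap('top','s0.png')
def tri(a,b):
    f=lambda X:np.r_[proj(p,X)[0]-a,proj(q,X)[0]-b]
    r=least_squares(f,[.5,.2,.1]); return r.x,r.fun
print('dome',tri((143,183),(212,318)))
def loc(X): d=np.array(X[:2])-[.5393,.1594]; c,s=np.cos(.206),np.sin(.206); return np.r_[c*d[0]+s*d[1],-s*d[0]+c*d[1],X[2]]
for n,u in(('Ltip',(159,238.7)),('Rtip',(140+350/3,120+307/3))):
    for z in(.15,.16): print(n,loc(onz(p,u,z)))
for y in(.131,-.131): print(proj(p,W((.5393,.1594),.206,[(0,y,.151)])))
# card location
for n in('card','card_grip','screw_carton','tin_2'):
  print(n,[([round(x) for x in d['bbox']],round(d['conf'],2)) for d in eyes.look_for(n,q)[:3]])
print('pred tab',proj(q,W((.5393,.1594),.206,[(0,.03,.142),(0,-.03,.142),(0,.062,.11)])))
cp=onz(p,(140+240/3,120+85/3),.055);print('carton',cp)
g=np.array(q['pixels']).astype(int).mean(2).astype(int)
for v in range(217,250,2): print(v,g[v,295:309])
```

```text
[0.5397 0.1595 0.2012] [ 0.181  -0.5441  0.0898] 0.012506775368213695
dome (array([0.6986, 0.3672, 0.0087]), array([ 0.055 ,  0.3935, -0.2834, -0.0817]))
Ltip [0.0032 0.1218 0.15  ]
Ltip [0.0012 0.1199 0.16  ]
Rtip [-0.0016 -0.1288  0.15  ]
Rtip [-0.0035 -0.1288  0.16  ]
[[155.5013 240.5281]]
[[257.4038 221.5038]]
card [([350, 204, 367, 230], 0.97), ([300, 224, 308, 245], 0.56)]
card_grip [([298, 222, 306, 244], 0.65), ([347, 200, 372, 232], 0.58)]
screw_carton [([192, 240, 222, 280], 0.62)]
tin_2 [([238, 181, 263, 221], 0.71)]
pred tab [[302.559  232.6901]
 [301.3425 222.4674]
 [303.0961 251.4606]]
carton [0.7923 0.1457 0.055 ]
217 [114  98  81  69  72  71  65  66  74  85  90  89  89  94]
219 [107 100  80  78 117 158 151 105  78  88  93  92  93  92]
221 [121 102  73  87 151 208 204 139  89  99 124 111  97  97]
223 [240 185  91  96 183 243 242 192 143 180 234 206 137 100]
225 [254 217 113  99 205 255 255 226 183 206 246 252 204 127]
227 [246 208 121  92 192 255 255 234 212 215 227 232 195 135]
229 [195 164  94  87 164 227 230 221 218 213 194 179 144 108]
231 [181 154 113 114 169 238 253 246 239 232 212 195 148 107]
233 [183 167 175 207 202 228 250 252 250 245 220 190 142 101]
235 [175 136 136 172 179 185 207 214 214 195 161 151 121  99]
237 [195 172 101  86 132 179 206 211 215 202 177 172 134 103]
239 [189 183 118  71 121 181 208 215 215 207 194 187 139  98]
241 [189 184 118  74 125 183 211 214 212 206 186 167 123  89]
243 [188 186 117  78 126 181 204 212 214 203 177 147 106  83]
245 [186 184 119  74 102 120 134 146 159 145 125 105  84  78]
247 [188 184 119  70  77  75  65  64  68  71  71  68  70  71]
249 [185 188 138  88  70  63  56  54  55  59  53  56  67 102]
```

>>> arm_command:
  steps:
    - {"slide": [-0.008,0.038,0],"rot": [0,0,0],"grip": 0.0}
    - {"slide": [-0.008,0.038,0],"rot": [0,0,0],"grip": 0.0}
    - {"slide": [-0.008,0.038,0],"rot": [0,0,0],"grip": 0.0}
    - {"slide": [-0.008,0.038,0],"rot": [0,0,0],"grip": 0.0}
    - {"slide": [0,0,-0.02],"rot": [0,0,0],"grip": 0.0}
    - {"slide": [0,0,-0.02],"rot": [0,0,0],"grip": 0.0}
    - {"slide": [0,0,-0.02],"rot": [0,0,0],"grip": 0.0}
    - {"slide": [0,0,-0.023],"rot": [0,0,0],"grip": 0.0}

```text
time: 18.85
ee_pos: [0.5077, 0.3099, 0.1155]
eef_rot: [0.632, 0.775, -0.0, 0.0]
ft_force: [-0.4, -0.5, 0.4]
width: 0.0005
grip_force: 0.0
```

Run:
```python
from h import *
s=sensors.read_state();o=s['ee_pos'];print(o,s['ft_force'],s['width'])
q=snap('side','t0.png')
print(proj(q,[o,o+[0,0,.024]]))
d=np.abs(np.array(q['pixels']).astype(int)-cv2.imread('pics/r0.png')[:,:,::-1]).mean(2).astype(int)
for v in range(224,276,3): print(v,d[v,288:332:2])
```

```text
[0.5076883  0.30988197 0.11545573] [-0.37658074 -0.50087445  0.42489331] 0.0004982738710157561
[[305.39724997 268.70482655]
 [305.54850338 258.38770168]]
224 [ 39   2  31 140 145  40 196 161 106  99  21   8 130 180 180 181 157 169
 134  97  99  50]
227 [  9  17  41 162 148  32 195 175  78  16  16  21  64 120 119 116 122 114
  69   5   2   0]
230 [  5  11  11  28  29  40 169 159  15  12  34  55  76 102  32  20  23  20
   9   1   1   2]
233 [  2   4   3   7   4  84 182 210 178 130  54  53  79  63   1   1   3   1
   2   3   2   0]
236 [  6   7   7   8   3  55 136 166 143  95  47  50  82  24   7   5   4   3
   4   6   1   4]
239 [  2   7   4   4   5  14 131 166 152 132  44  53  42   2   1   0   3   1
   2   1   4   5]
242 [  2   2   3   1   4   4 100 166 150 100  29  40  15   1   0   2   2   2
   2   7   4   6]
245 [  0   3   4   0   5   5  40 100  87  48  19  36   3   2   1   4   3   5
   8   7   3   8]
248 [ 0  5  1  0  5  6  7 13  4  3 12 25  3  5  6  8 10  5  6  6  6  5]
251 [  3   1   4   4  18  37   9  10   2   4 150 137   0   6   5   8  11  12
  12  12  17  16]
254 [  8   1   5   2  13   0  16  11   1   3 181 139  18  15  15  15  12  11
  13  14  14  11]
257 [  5   6   5   9  17  20   9   5   2   4 101  73  13  31  13  11  12  12
  13  14  12  14]
260 [ 3  1  0  4  5  2  6  6  9  8  4 24 48 48 21 13 17 15 16 17 13 10]
263 [ 1  1  1  4  5 10  7  8  9  5 10 32 51  3 25 15 12 18 15 15 13 10]
266 [ 1  1  1 40 69 10  7  6  7  6 10  9 16 29 43 16 11 16 12 12  5  6]
269 [ 1  1  2 30 67  7 10  8  7  8  6 37 33  6 54 11  9 18 20 11 12 20]
272 [ 1  1  2 45 67 11  8  6  8  6  8  8  6  3 50 27 26 21 24 24 23 24]
275 [ 1  1  2 31 68  8  9  6  7  9  7  6  7  5 33 55 17 17 21 24 22 26]
```

>>> arm_command:
  steps:
    - {"slide": [0.0012,-0.0059,0],"rot": [0,0,0],"grip": 0.0}
    - {"slide": [0.0012,-0.0059,0],"rot": [0,0,0],"grip": 0.0}
    - {"slide": [0.0012,-0.0059,0],"rot": [0,0,0],"grip": 0.0}
    - {"slide": [0.0012,-0.0059,0.001],"rot": [0,0,0],"grip": 0.0}
    - {"slide": [0.0012,-0.0059,0.001],"rot": [0,0,0],"grip": 0.0}
    - {"slide": [0.0012,-0.0059,0.001],"rot": [0,0,0],"grip": 0.0}
    - {"slide": [0.0012,-0.0059,0.001],"rot": [0,0,0],"grip": 0.0}
    - {"slide": [0.0012,-0.0059,0.001],"rot": [0,0,0],"grip": 0.0}

```text
time: 19.9
ee_pos: [0.5168, 0.2718, 0.1271]
eef_rot: [0.629, 0.777, 0.006, -0.001]
ft_force: [-0.7, 5.9, 6.1]
width: 0.0004
grip_force: 2.7
```

>>> arm_command:
  steps:
    - {"slide": [-0.003,0.0145,0.004],"rot": [0,0,0],"grip": 0.0}
    - {"slide": [-0.003,0.0145,0],"rot": [0,0,0],"grip": 0.0}
    - {"slide": [-0.003,0.0145,0],"rot": [0,0,0],"grip": 0.0}
    - {"slide": [-0.001,0.0045,0],"rot": [0,0,0],"grip": 0.0}
    - {"slide": [0,0,-0.017],"rot": [0,0,0],"grip": 0.0}
    - {"slide": [0,0,-0.017],"rot": [0,0,0],"grip": 0.0}
    - {"slide": [0,0,0],"rot": [0,0,0],"grip": 0.0}
    - {"slide": [0,0,0],"rot": [0,0,0],"grip": 0.0}

```text
time: 20.9
ee_pos: [0.507, 0.3119, 0.092]
eef_rot: [0.632, 0.775, -0.0, -0.0]
ft_force: [-1.2, 1.6, -0.3]
width: 0.0005
grip_force: 0.0
```

Run:
```python
from h import *
s=sensors.read_state();o=s['ee_pos'];print(o,s['ft_force'],s['eef_rot'])
p=snap('top','u0.png');q=snap('side')
for n in('lever_left','lever_left_tip','lever_right'):
  for k,i in(('t',p),('s',q)): print(k,n,[([round(x) for x in d['bbox']],round(d['conf'],2)) for d in eyes.look_for(n,i)[:2]])
for qq in(1.1,.9,.7): print(qq,[proj(i,W((.5393,.1594),.206,[(0,.082+.061*np.sin(qq-.3),.108+.061*np.cos(qq-.3))])) for i in(p,q)])
```

```text
[0.50697161 0.31185755 0.09204296] [-1.15571115  1.61100184 -0.28984607] [ 6.31710812e-01  7.75204132e-01 -4.28309317e-05 -4.35921778e-05]
t lever_left [([167, 219, 259, 254], 0.16)]
s lever_left []
t lever_left_tip []
s lever_left_tip []
t lever_right [([232, 216, 260, 234], 0.45)]
s lever_right []
1.1 [array([[157.59952836, 240.17518664]]), array([[304.81792986, 247.61782591]])]
0.9 [array([[160.58794588, 239.00660894]]), array([[304.63162017, 242.35080164]])]
0.7 [array([[164.31799254, 237.85160263]]), array([[304.40213258, 237.72810114]])]
```

>>> arm_command:
  steps:
    - {"slide": [0.0012,-0.0059,0],"rot": [0,0,0],"grip": 0.0}
    - {"slide": [0.0012,-0.0059,0],"rot": [0,0,0],"grip": 0.0}
    - {"slide": [0.0012,-0.0059,0],"rot": [0,0,0],"grip": 0.0}
    - {"slide": [0.0012,-0.0059,0],"rot": [0,0,0],"grip": 0.0}
    - {"slide": [0.0012,-0.0059,0],"rot": [0,0,0],"grip": 0.0}
    - {"slide": [0.0012,-0.0059,0],"rot": [0,0,0],"grip": 0.0}
    - {"slide": [0,0,0],"rot": [0,0,0],"grip": 0.0}
    - {"slide": [0,0,0],"rot": [0,0,0],"grip": 0.0}

```text
time: 22.3
ee_pos: [0.514, 0.2769, 0.0921]
eef_rot: [0.632, 0.775, 0.0, -0.0]
ft_force: [-0.6, -1.0, -0.0]
width: 0.0004
grip_force: 0.0
```

>>> arm_command:
  steps:
    - {"slide": [0.0008,-0.0039,0.001],"rot": [0,0,0],"grip": 0.0}
    - {"slide": [0.0008,-0.0039,0.001],"rot": [0,0,0],"grip": 0.0}
    - {"slide": [0.0008,-0.0039,0.002],"rot": [0,0,0],"grip": 0.0}
    - {"slide": [0,0,0],"rot": [0,0,0],"grip": 0.0}
    - {"slide": [0,0,0],"rot": [0,0,0],"grip": 0.0}
    - {"slide": [0,0,0],"rot": [0,0,0],"grip": 0.0}
    - {"slide": [0,0,0],"rot": [0,0,0],"grip": 0.0}
    - {"slide": [0,0,0],"rot": [0,0,0],"grip": 0.0}

```text
time: 23.3
ee_pos: [0.5164, 0.265, 0.0961]
eef_rot: [0.632, 0.775, 0.0, 0.0]
ft_force: [-0.2, 0.8, -0.2]
width: 0.0008
grip_force: 0.0
```

Run:
```python
from h import *
s=sensors.read_state();o=s['ee_pos'];print(o,s['ft_force'],s['joint_torque'])
p=snap('top','v0.png')
g0=cv2.imread('pics/s0.png').mean(2); g=np.array(p['pixels']).mean(2)
print(g[228:246,150:200:2].astype(int))
```

```text
[0.51644643 0.26501765 0.09605176] [-0.16992734  0.81614054 -0.20841349] [ 8.44874972e-03 -5.45712161e+01 -1.06884474e+01 -3.53598797e+01
 -5.97718195e-02 -8.28172109e-03 -4.45015976e-04]
[[201 200 197 195 192 188 185 179 174 166 157 146 130 111  96  90  87  87
   88  91 103 145 175 202 212]
 [202 201 198 196 193 190 186 182 177 170 161 151 138 120 100  94  94 105
  115 119 134 190 215 224 222]
 [203 201 199 197 195 191 188 183 178 172 166 157 144 129 110 110 120 133
  147 148 155 207 228 227 220]
 [203 201 200 198 196 193 190 186 181 176 168 160 150 136 121 135 152 152
  158 158 163 209 229 227 225]
 [204 202 201 199 197 194 191 188 184 179 172 165 155 143 130 144 163 157
  150 150 162 203 226 225 230]
 [205 204 202 200 198 195 193 189 185 181 174 168 159 150 136 136 149 147
  122 125 156 191 221 221 229]
 [205 204 202 201 199 197 194 191 187 183 177 171 163 155 142 131 132 136
   97 101 147 173 208 209 215]
 [206 205 203 201 200 197 195 192 189 185 181 174 167 159 149 135 130 149
  111  92 130 146 171 174 175]
 [206 205 204 202 200 199 196 194 191 187 182 177 170 163 153 142 134 16
[... 278 characters left out ...]
94 192 188 184 179 173 166 157 146 132
  105  75  69  64  65  65  68]
 [207 207 206 205 204 202 200 198 196 193 190 186 181 176 169 161 152 138
  117  85  68  66  66  67  81]
 [206 207 206 206 204 203 201 199 197 194 191 188 183 178 172 165 156 145
  128 100  71  65  66  70 101]
 [207 207 207 206 205 203 202 200 198 195 193 189 185 181 175 168 160 150
  136 115  81  66  67  71 115]
 [207 207 207 206 205 204 202 201 199 196 194 191 187 183 178 172 164 155
  144 126  98  69  66  68 116]
 [207 207 207 206 206 205 203 202 200 197 195 192 189 185 180 174 167 159
  150 135 114  81  68  72 117]
 [207 207 207 207 206 205 204 202 201 199 197 194 191 186 182 176 171 163
  154 142 126  97  83  99 130]]
```

>>> arm_command:
  steps:
    - {"slide": [0,0,0.012],"rot": [0,0,0],"grip": 0.0}
    - {"slide": [0,0,0.012],"rot": [0,0,0],"grip": 0.0}
    - {"slide": [0.0008,-0.0039,0.001],"rot": [0,0,0],"grip": 0.0}
    - {"slide": [0.0008,-0.0039,0.001],"rot": [0,0,0],"grip": 0.0}
    - {"slide": [0.0008,-0.0039,0],"rot": [0,0,0],"grip": 0.0}
    - {"slide": [0.0004,-0.002,0],"rot": [0,0,0],"grip": 0.0}
    - {"slide": [0,0,0],"rot": [0,0,0],"grip": 0.0}
    - {"slide": [0,0,0],"rot": [0,0,0],"grip": 0.0}

```text
time: 24.35
ee_pos: [0.5192, 0.2509, 0.1218]
eef_rot: [0.632, 0.775, -0.0, 0.0]
ft_force: [0.4, 0.8, 0.6]
width: 0.0001
grip_force: 0.5
```

Run:
```python
from h import *
s=sensors.read_state();o=s['ee_pos'];print(o,s['ft_force'])
d=o-[.5393,.1594,0];print('local',d[0]*.9788+d[1]*.2045,-d[0]*.2045+d[1]*.9788)
q=snap('side','w0.png');g=np.array(q['pixels']).mean(2).astype(int)
print(proj(q,[o,o+[0,0,.024]]))
for v in range(215,262,3): print(v,g[v,288:324])
```

```text
[0.51920068 0.25090137 0.12178487] [0.39159161 0.78347025 0.57653906]
local -0.0009611820016088568 0.09367185576739033
[[304.31477852 253.04644294]
 [304.4495453  243.10923875]]
215 [ 96  99  98  96  93  88  84  82  74  57  51  53  51  53  57  69  87  90
  82  58  46  48  50  46  65 143 212 223 223 226 226 215 155 119 184 232]
218 [ 98 101 104 105 112 109 113 109 102  73  48  46  47  46  49  54  61  63
  57  52  46  43  36  51 120 209 235 239 239 240 240 233 185 140 195 232]
221 [ 93  93  93  93  94  91  99 108  93  68  51  47  47  42  52  52  55  56
  56  52  47  42  37  67 175 234 239 237 236 239 240 232 182 138 189 230]
224 [ 90  93  90  90  85 102 185 241 189  96  56  47  43  45  49  55  57  55
  54  54  49  45  42  79 175 232 238 236 237 238 239 233 219 221 234 236]
227 [ 92  94  91  87  99 147 215 242 202 123  65  55  50  47  52  56  55  57
  56  51  50  46  55  78 122 169 182 181 181 180 181 181 182 179 179 179]
230 [ 91  92  91  87  83  93 144 185 152  96  84  96  70  49  51  55  55  56
  57  55  50  53  76  93 120 158 171 171 172 173 171 174 171 159 150 162]
233 [ 93  94  89
[... 793 characters left out ...]
56  52  48  47  54  48
  55  67  82  89  83  83  80  78  81  77  75  79  79  83  84  87  92  93]
251 [ 85  88  88  88  85  90 127 180 216 237 201 122  62  47  51  48  50  50
  55  77 114 135 116  98  94  92  89  82  79  79  79  79  80  83  85  88]
254 [ 80  82  83  84  81  86 132 193 232 252 255 198  96  53  51  49  50  51
  50  78 130 167 168 137 103  90  83  84  85  83  82  82  81  83  81  82]
257 [110 110 158 214 230 220 202 201 206 202 189 153  94  55  51  50  50  49
  55  97 156 188 180 153 118 119 119  96  78  78  81  73  78  78  80  80]
260 [246 246 253 254 253 253 241 210 186 184 188 179 161 160 162 160 157 155
 154 155 168 186 179 162 159 166 166 136  98  82  80  85  83  89  89  91]
```

>>> arm_command:
  steps:
    - {"slide": [0,0,0.001],"rot": [0,0,0],"grip": 0.0}
    - {"slide": [0.0002,-0.001,0.0005],"rot": [0,0,0],"grip": 0.0}
    - {"slide": [0.0002,-0.001,0.0005],"rot": [0,0,0],"grip": 0.0}
    - {"slide": [0.0002,-0.001,0.0005],"rot": [0,0,0],"grip": 0.0}
    - {"slide": [0.0002,-0.001,0.0005],"rot": [0,0,0],"grip": 0.0}
    - {"slide": [0.0002,-0.001,0],"rot": [0,0,0],"grip": 0.0}
    - {"slide": [0.0002,-0.001,0],"rot": [0,0,0],"grip": 0.0}
    - {"slide": [0.0002,-0.001,0],"rot": [0,0,0],"grip": 0.0}

```text
time: 25.4
ee_pos: [0.5206, 0.2443, 0.125]
eef_rot: [0.632, 0.775, 0.0, -0.0]
ft_force: [-2.5, 4.2, -2.5]
width: 0.0002
grip_force: 2.0
```

>>> arm_command:
  steps:
    - {"slide": [0.0002,-0.001,0],"rot": [0,0,0],"grip": 0.0}
    - {"slide": [0.0002,-0.001,0],"rot": [0,0,0],"grip": 0.0}
    - {"slide": [0.0002,-0.001,0],"rot": [0,0,0],"grip": 0.0}
    - {"slide": [0.0002,-0.001,0],"rot": [0,0,0],"grip": 0.0}
    - {"slide": [0.0002,-0.001,0],"rot": [0,0,0],"grip": 0.0}
    - {"slide": [0,0,0],"rot": [0,0,0],"grip": 0.0}
    - {"slide": [0,0,0],"rot": [0,0,0],"grip": 0.0}
    - {"slide": [0,0,0],"rot": [0,0,0],"grip": 0.0}

```text
time: 26.4
ee_pos: [0.5217, 0.2392, 0.1251]
eef_rot: [0.632, 0.775, 0.0, 0.0]
ft_force: [-1.3, 3.3, -1.7]
width: 0.0008
grip_force: 1.6
```

>>> arm_command:
  steps:
    - {"slide": [0.0002,-0.001,0],"rot": [0,0,0],"grip": 0.0}
    - {"slide": [0.0002,-0.001,0],"rot": [0,0,0],"grip": 0.0}
    - {"slide": [0.0002,-0.001,0],"rot": [0,0,0],"grip": 0.0}
    - {"slide": [0.0002,-0.001,0],"rot": [0,0,0],"grip": 0.0}
    - {"slide": [0,0,0],"rot": [0,0,0],"grip": 0.0}
    - {"slide": [0,0,0],"rot": [0,0,0],"grip": 0.0}
    - {"slide": [0,0,0],"rot": [0,0,0],"grip": 0.0}
    - {"slide": [0,0,0],"rot": [0,0,0],"grip": 0.0}

```text
time: 27.4
ee_pos: [0.522, 0.2373, 0.1252]
eef_rot: [0.631, 0.776, 0.001, -0.001]
ft_force: [-0.3, 9.7, -4.1]
width: 0.0007
grip_force: 4.7
```

>>> arm_command:
  steps:
    - {"slide": [0.0002,-0.001,0],"rot": [0,0,0],"grip": 0.0}
    - {"slide": [0.0002,-0.001,0],"rot": [0,0,0],"grip": 0.0}
    - {"slide": [0.0002,-0.001,0],"rot": [0,0,0],"grip": 0.0}
    - {"slide": [0.0002,-0.001,0],"rot": [0,0,0],"grip": 0.0}
    - {"slide": [0,0,0],"rot": [0,0,0],"grip": 0.0}
    - {"slide": [0,0,0],"rot": [0,0,0],"grip": 0.0}
    - {"slide": [0,0,0],"rot": [0,0,0],"grip": 0.0}
    - {"slide": [0,0,0],"rot": [0,0,0],"grip": 0.0}

```text
time: 28.4
ee_pos: [0.5219, 0.237, 0.1253]
eef_rot: [0.63, 0.777, 0.003, -0.002]
ft_force: [-1.1, 21.1, -8.1]
width: 0.0006
grip_force: 9.9
```

>>> arm_command:
  steps:
    - {"slide": [-0.003,0.015,0],"rot": [0,0,0],"grip": 0.0}
    - {"slide": [-0.003,0.015,0.01],"rot": [0,0,0],"grip": 0.0}
    - {"slide": [0,0,0.03],"rot": [0,0,0],"grip": 0.0}
    - {"slide": [0,0,0.04],"rot": [0,0,0],"grip": 0.0}
    - {"slide": [0.008,-0.039,0.01],"rot": [0,0,0],"grip": 0.0}
    - {"slide": [0.01,-0.049,0],"rot": [0,0,0],"grip": 0.0}
    - {"slide": [0.01,-0.049,0],"rot": [0,0,0],"grip": 0.0}
    - {"slide": [0.01,-0.049,0],"rot": [0,0,0],"grip": 0.0}

```text
time: 29.4
ee_pos: [0.5557, 0.0733, 0.2162]
eef_rot: [0.632, 0.775, -0.0, 0.001]
ft_force: [-0.4, 0.2, -0.9]
width: 0.0004
grip_force: 0.0
```

>>> arm_command:
  steps:
    - {"slide": [0.0075,-0.034,0],"rot": [0,0,0],"grip": 0.0}
    - {"slide": [0.0075,-0.034,0],"rot": [0,0,0],"grip": 0.0}
    - {"slide": [0,0,0],"rot": [0,0,0],"grip": 0.0}
    - {"slide": [0,0,-0.025],"rot": [0,0,0],"grip": 0.0}
    - {"slide": [0,0,-0.03],"rot": [0,0,0],"grip": 0.0}
    - {"slide": [0,0,-0.03],"rot": [0,0,0],"grip": 0.0}
    - {"slide": [0,0,-0.03],"rot": [0,0,0],"grip": 0.0}
    - {"slide": [0,0,0],"rot": [0,0,0],"grip": 0.0}

```text
time: 30.4
ee_pos: [0.5689, 0.008, 0.0989]
eef_rot: [0.631, 0.776, -0.001, -0.001]
ft_force: [0.0, 0.0, 0.6]
width: 0.0004
grip_force: 0.0
```

Run:
```python
from h import *
s=sensors.read_state();o=s['ee_pos'];print(o,s['ft_force'])
d=o-[.5393,.1594,0];print('local',d[0]*.9788+d[1]*.2045,-d[0]*.2045+d[1]*.9788)
q=snap('side','x0.png')
# left lever tip (closed) check: dark blob vs predicted
for a in(0,.1,.2,.3): print(a,proj(q,W((.5393,.1594),.206,[(0,.082+r*np.sin(a-.3),.108+r*np.cos(a-.3)) for r in(.061,.066)])).round(1).tolist())
g=np.array(q['pixels']).mean(2).astype(int)
for v in range(204,262,3): print(v,g[v,294:314])
```

```text
[0.56889031 0.00795697 0.09886536] [0.01325907 0.04438163 0.56006755]
local -0.002007104557752517 -0.15428365375393943
0 [[303.4, 228.9], [303.4, 226.7]]
0.1 [[303.6, 229.4], [303.6, 227.2]]
0.2 [[303.7, 230.1], [303.7, 228.0]]
0.3 [[303.9, 231.1], [303.9, 229.0]]
204 [94 93 78 57 49 54 55 49 50 59 84 89 88 86 87 86 83 87 80 84]
207 [ 92  83  68  57  60  60  64  62  62  60  72  82  85  85  85  81  81  78
 101 188]
210 [ 88  85  79  71  72  77  75  72  70  72  82  90  88  89  90  92  90  91
 119 201]
213 [ 89  89  83  72  71  73  69  73  67  77  90  96  91  91  91  89  87  84
 132 212]
216 [ 98  98  89  76  72  72  69  68  66  72  82  85  88  87  89  87  81  84
 128 198]
219 [105 101  93  77  77 124 171 164 110  74  81  86  86  88  86  86  81  87
 155 217]
222 [140 176 138  76  84 129 172 171 120  85 136 185 155 109  93  94  89 100
 165 221]
225 [233 255 236 119  99 200 255 255 255 251 231 250 255 219 125  89  88  94
 150 209]
228 [180 218 183 103  90 204 255 255 255 255 241 204 191 159 113  92  91  91
 115 150]
231 [142 184 155 110  87  71  70  73  76  73  72  69  70  67  75  88  96 
[... 183 characters left out ...]
157]
240 [129 181 178 116  73  85  83  66  59  61  61  61  60  68  81  87  90  93
  95  97]
243 [128 182 179 117  72  81  79  68  63  60  61  62  61  67  75  76  78  82
  90  92]
246 [122 180 179 117  72  85  84  68  65  63  60  62  61  60  60  63  60  60
  66  69]
249 [123 179 180 129  81  66  64  65  65  64  62  64  63  61  73  85  74  67
  61  66]
252 [124 182 238 255 254 165  74  56  62  63  65  61  58  88 186 246 201 113
  77  75]
255 [142 225 250 255 255 232 129  71  66  66  71  68  75 133 232 255 255 245
 163  83]
258 [233 206 193 194 193 154  99  74  72  75  75  73  74 106 166 202 191 157
 146 173]
261 [238 208 188 191 193 183 173 172 175 173 174 172 170 165 176 202 210 207
 211 222]
```

>>> arm_command:
  steps:
    - {"slide": [-0.0012,0.0059,0],"rot": [0,0,0],"grip": 0.0}
    - {"slide": [-0.0012,0.0059,0],"rot": [0,0,0],"grip": 0.0}
    - {"slide": [-0.0012,0.0059,0],"rot": [0,0,0],"grip": 0.0}
    - {"slide": [-0.001,0.0049,0],"rot": [0,0,0],"grip": 0.0}
    - {"slide": [-0.001,0.0049,0],"rot": [0,0,0],"grip": 0.0}
    - {"slide": [-0.001,0.0049,0],"rot": [0,0,0],"grip": 0.0}
    - {"slide": [-0.001,0.0049,0],"rot": [0,0,0],"grip": 0.0}
    - {"slide": [-0.001,0.0049,0],"rot": [0,0,0],"grip": 0.0}

```text
time: 31.45
ee_pos: [0.5619, 0.0496, 0.1005]
eef_rot: [0.632, 0.775, 0.0, 0.0]
ft_force: [0.8, -2.0, 1.8]
width: 0.0002
grip_force: 1.7
```

>>> arm_command:
  steps:
    - {"slide": [-0.0008,0.0039,0.002],"rot": [0,0,0],"grip": 0.0}
    - {"slide": [-0.0008,0.0039,0.004],"rot": [0,0,0],"grip": 0.0}
    - {"slide": [-0.0008,0.0039,0.005],"rot": [0,0,0],"grip": 0.0}
    - {"slide": [-0.0006,0.0029,0.006],"rot": [0,0,0],"grip": 0.0}
    - {"slide": [-0.0006,0.0029,0.006],"rot": [0,0,0],"grip": 0.0}
    - {"slide": [-0.0006,0.0029,0.002],"rot": [0,0,0],"grip": 0.0}
    - {"slide": [-0.0004,0.002,0],"rot": [0,0,0],"grip": 0.0}
    - {"slide": [-0.0004,0.002,0],"rot": [0,0,0],"grip": 0.0}

```text
time: 32.45
ee_pos: [0.5568, 0.0737, 0.1252]
eef_rot: [0.632, 0.775, 0.0, 0.0]
ft_force: [0.9, -4.6, -0.3]
width: 0.0004
grip_force: 2.2
```

>>> arm_command:
  steps:
    - {"slide": [-0.0002,0.001,0],"rot": [0,0,0],"grip": 0.0}
    - {"slide": [-0.0002,0.001,0],"rot": [0,0,0],"grip": 0.0}
    - {"slide": [-0.0002,0.001,0],"rot": [0,0,0],"grip": 0.0}
    - {"slide": [-0.0002,0.001,0],"rot": [0,0,0],"grip": 0.0}
    - {"slide": [-0.0002,0.001,0],"rot": [0,0,0],"grip": 0.0}
    - {"slide": [-0.0002,0.001,0],"rot": [0,0,0],"grip": 0.0}
    - {"slide": [0,0,0],"rot": [0,0,0],"grip": 0.0}
    - {"slide": [0,0,0],"rot": [0,0,0],"grip": 0.0}

```text
time: 33.45
ee_pos: [0.5561, 0.0764, 0.1249]
eef_rot: [0.633, 0.774, -0.001, 0.001]
ft_force: [3.5, -13.6, -1.6]
width: 0.0003
grip_force: 6.5
```

>>> arm_command:
  steps:
    - {"slide": [-0.0002,0.001,0],"rot": [0,0,0],"grip": 0.0}
    - {"slide": [-0.0002,0.001,0],"rot": [0,0,0],"grip": 0.0}
    - {"slide": [-0.0002,0.001,0],"rot": [0,0,0],"grip": 0.0}
    - {"slide": [-0.0002,0.001,0],"rot": [0,0,0],"grip": 0.0}
    - {"slide": [0,0,0],"rot": [0,0,0],"grip": 0.0}
    - {"slide": [0,0,0],"rot": [0,0,0],"grip": 0.0}
    - {"slide": [0,0,0],"rot": [0,0,0],"grip": 0.0}
    - {"slide": [0,0,0],"rot": [0,0,0],"grip": 0.0}

```text
time: 34.45
ee_pos: [0.5561, 0.0765, 0.1249]
eef_rot: [0.634, 0.773, -0.003, 0.003]
ft_force: [5.5, -24.7, 0.7]
width: 0.0006
grip_force: 11.6
```

>>> arm_command:
  steps:
    - {"slide": [0.003,-0.015,0],"rot": [0,0,0],"grip": 0.0}
    - {"slide": [0.003,-0.015,0],"rot": [0,0,0],"grip": 0.0}
    - {"slide": [0.004,-0.02,0.01],"rot": [0,0,0],"grip": 0.0}
    - {"slide": [0,0,0.04],"rot": [0,0,0],"grip": 0.0}
    - {"slide": [0,-0.03,0.04],"rot": [0,0,0],"grip": 0.0}
    - {"slide": [-0.02,-0.045,0.02],"rot": [0,0,0],"grip": 0.0}
    - {"slide": [-0.02,-0.045,0],"rot": [0,0,0],"grip": 0.0}
    - {"slide": [-0.02,-0.045,0],"rot": [0,0,0],"grip": 0.0}

```text
time: 35.45
ee_pos: [0.5042, -0.1318, 0.2354]
eef_rot: [0.631, 0.776, 0.001, 0.0]
ft_force: [0.9, -0.1, -0.9]
width: 0.0005
grip_force: 0.0
```

Run:
```python
from h import *
s=sensors.read_state();print(s['ee_pos'],s['ft_force'])
p=snap('top','y0.png');q=snap('side','y1.png')
r=W((.5393,.1594),.206,[(0,sg*(.082+.066*np.sin(a-.3)),.108+.066*np.cos(a-.3)) for sg in(1,-1) for a in(0,.3,.6,1.1)])
print('tips top',proj(p,r).round(1).tolist());print('side',proj(q,r).round(1).tolist())
for zl in(.020,.026): print('tab',zl,proj(q,W((.5393,.1594),.206,[(0,.03,zl+.116),(0,-.03,zl+.116)])).round(1).tolist(),proj(p,W((.5393,.1594),.206,[(0,.03,zl+.116),(0,-.03,zl+.116)])).round(1).tolist())
for n in('lever_left','lever_right','lever_right_tip','lever_left_tip','card','card_grip'):
  for k,i in(('t',p),('s',q)): print(k,n,[([round(x) for x in d['bbox']],round(d['conf'],2)) for d in eyes.look_for(n,i)[:2]])
g=np.array(p['pixels']).mean(2).astype(int)
print(list(range(154,264,3)))
for v in range(214,256,2): print(v,str(g[v,154:264:3]).replace('\n',''))
g=np.array(q['pixels']).mean(2).astype(int)
for v in range(206,236,2): print(v,g[v,294:314])
```

```text
[ 0.50415551 -0.13184196  0.23538818] [ 0.9497849  -0.1333667  -0.85988217]
tips top [[180.9, 234.2], [173.0, 235.5], [165.4, 237.1], [155.9, 240.2], [230.2, 225.0], [237.8, 223.4], [245.6, 222.2], [256.7, 221.4]]
side [[303.4, 226.7], [303.9, 229.0], [304.3, 234.0], [304.9, 246.9], [300.8, 206.3], [300.5, 202.4], [300.1, 200.7], [299.6, 203.2]]
tab 0.02 [[302.5, 235.1], [301.3, 224.8]] [[195.9, 234.1], [218.9, 229.8]]
tab 0.026 [[302.6, 232.7], [301.3, 222.5]] [[195.5, 233.7], [218.7, 229.4]]
t lever_left [([178, 228, 184, 238], 0.56)]
s lever_left [([300, 230, 309, 259], 0.52)]
t lever_right [([229, 219, 244, 232], 0.41)]
s lever_right []
t lever_right_tip [([175, 220, 251, 258], 0.36)]
s lever_right_tip [([297, 211, 304, 226], 0.49)]
t lever_left_tip [([178, 220, 254, 261], 0.19)]
s lever_left_tip [([298, 230, 307, 261], 0.8), ([297, 208, 305, 229], 0.17)]
t card [([188, 228, 231, 243], 0.85), ([175, 218, 252, 260], 0.25)]
s card [([349, 201, 370, 232], 0.76)]
t card_grip [([189, 227, 233, 243], 0.69), ([232, 222, 243, 231], 0.57)]
s card_grip [([349, 200, 372, 235], 0.96)]
[154, 
[... 3944 characters left out ...]
228]
220 [ 88  89  85  73  55  49  48  50  47  58  73  81  82  84  86  85  86  98
 182 235]
222 [138 178 140  79  49  51  46  45  43  64 134 184 157 102  86  90  90 101
 186 237]
224 [198 252 204  94  60  99 138 145 140 135 166 225 212 144  97  88  88 105
 183 233]
226 [242 255 236 129 112 219 255 255 255 255 227 200 222 207 141  95  86  92
 147 206]
228 [186 225 186 107 100 217 255 255 255 255 236 179 177 158 119 101  93  96
 120 161]
230 [154 194 162 100  72  99 140 159 159 148 118  97  93  86  87  96  99  98
 122 162]
232 [146 186 171 160 159 115  66  53  56  58  60  59  62  66  84  94  99  97
 126 165]
234 [155 195 171 194 224 182 110  66  59  62  64  63  65  76  88  93  91  97
 131 172]
```

>>> arm_command:
  steps:
    - {"slide": [0.0146,0.0446,0],"rot": [0,0,0],"grip": 0.0}
    - {"slide": [0.0146,0.0446,0],"rot": [0,0,0],"grip": 0.0}
    - {"slide": [0.0146,0.0446,0],"rot": [0,0,0],"grip": 0.0}
    - {"slide": [0.0146,0.0446,0],"rot": [0,0,0],"grip": 0.0}
    - {"slide": [0,0,-0.03],"rot": [0,0,0],"grip": 0.0}
    - {"slide": [0,0,-0.035],"rot": [0,0,0],"grip": 0.0}
    - {"slide": [0,0,-0.035],"rot": [0,0,0],"grip": 0.0}
    - {"slide": [0,0,0],"rot": [0,0,0],"grip": 0.0}

```text
time: 37.15
ee_pos: [0.5614, 0.047, 0.1329]
eef_rot: [0.631, 0.775, -0.001, -0.002]
ft_force: [-0.2, -1.0, -0.3]
width: 0.0003
grip_force: 0.0
```

>>> arm_command:
  steps:
    - {"slide": [-0.0012,0.006,0],"rot": [0,0,0],"grip": 0.0}
    - {"slide": [-0.0012,0.006,0],"rot": [0,0,0],"grip": 0.0}
    - {"slide": [-0.0012,0.006,0],"rot": [0,0,0],"grip": 0.0}
    - {"slide": [-0.001,0.005,0],"rot": [0,0,0],"grip": 0.0}
    - {"slide": [-0.001,0.005,0],"rot": [0,0,0],"grip": 0.0}
    - {"slide": [-0.0006,0.003,0],"rot": [0,0,0],"grip": 0.0}
    - {"slide": [0,0,0],"rot": [0,0,0],"grip": 0.0}
    - {"slide": [0,0,0],"rot": [0,0,0],"grip": 0.0}

```text
time: 38.15
ee_pos: [0.5569, 0.078, 0.135]
eef_rot: [0.632, 0.775, -0.0, 0.0]
ft_force: [-0.5, -0.0, -0.6]
width: 0.0004
grip_force: 0.0
```

>>> arm_command:
  steps:
    - {"slide": [-0.0003,0.0015,0],"rot": [0,0,0],"grip": 0.0}
    - {"slide": [-0.0003,0.0015,0],"rot": [0,0,0],"grip": 0.0}
    - {"slide": [-0.0003,0.0015,0],"rot": [0,0,0],"grip": 0.0}
    - {"slide": [-0.0003,0.0015,0],"rot": [0,0,0],"grip": 0.0}
    - {"slide": [-0.0003,0.0015,0],"rot": [0,0,0],"grip": 0.0}
    - {"slide": [0,0,0],"rot": [0,0,0],"grip": 0.0}
    - {"slide": [0,0,0],"rot": [0,0,0],"grip": 0.0}
    - {"slide": [0,0,0],"rot": [0,0,0],"grip": 0.0}

```text
time: 39.15
ee_pos: [0.5554, 0.0857, 0.1351]
eef_rot: [0.632, 0.775, 0.0, 0.0]
ft_force: [-0.7, -0.1, -0.6]
width: 0.0004
grip_force: 0.0
```

>>> arm_command:
  steps:
    - {"slide": [0.003,-0.015,0],"rot": [0,0,0],"grip": 0.0}
    - {"slide": [0.003,-0.015,0],"rot": [0,0,0],"grip": 0.0}
    - {"slide": [0,0,-0.01],"rot": [0,0,0],"grip": 0.0}
    - {"slide": [0,0,-0.007],"rot": [0,0,0],"grip": 0.0}
    - {"slide": [-0.0012,0.006,0],"rot": [0,0,0],"grip": 0.0}
    - {"slide": [-0.0012,0.006,0],"rot": [0,0,0],"grip": 0.0}
    - {"slide": [0,0,0],"rot": [0,0,0],"grip": 0.0}
    - {"slide": [0,0,0],"rot": [0,0,0],"grip": 0.0}

```text
time: 40.15
ee_pos: [0.5591, 0.0679, 0.1183]
eef_rot: [0.631, 0.775, 0.0, 0.0]
ft_force: [0.7, 0.3, 0.7]
width: 0.0005
grip_force: 0.0
```

>>> arm_command:
  steps:
    - {"slide": [-0.0004,0.002,0],"rot": [0,0,0],"grip": 0.0}
    - {"slide": [-0.0004,0.002,0],"rot": [0,0,0],"grip": 0.0}
    - {"slide": [-0.0004,0.002,0],"rot": [0,0,0],"grip": 0.0}
    - {"slide": [-0.0004,0.002,0],"rot": [0,0,0],"grip": 0.0}
    - {"slide": [0,0,0],"rot": [0,0,0],"grip": 0.0}
    - {"slide": [0,0,0],"rot": [0,0,0],"grip": 0.0}
    - {"slide": [0,0,0],"rot": [0,0,0],"grip": 0.0}
    - {"slide": [0,0,0],"rot": [0,0,0],"grip": 0.0}

```text
time: 41.15
ee_pos: [0.5576, 0.0743, 0.118]
eef_rot: [0.632, 0.775, -0.001, 0.001]
ft_force: [1.2, -5.2, -0.3]
width: 0.0007
grip_force: 2.5
```

>>> arm_command:
  steps:
    - {"slide": [-0.0004,0.002,0],"rot": [0,0,0],"grip": 0.0}
    - {"slide": [-0.0004,0.002,0],"rot": [0,0,0],"grip": 0.0}
    - {"slide": [-0.0004,0.002,0],"rot": [0,0,0],"grip": 0.0}
    - {"slide": [-0.0004,0.002,0],"rot": [0,0,0],"grip": 0.0}
    - {"slide": [0,0,0],"rot": [0,0,0],"grip": 0.0}
    - {"slide": [0,0,0],"rot": [0,0,0],"grip": 0.0}
    - {"slide": [0,0,0],"rot": [0,0,0],"grip": 0.0}
    - {"slide": [0,0,0],"rot": [0,0,0],"grip": 0.0}

```text
time: 42.15
ee_pos: [0.5574, 0.075, 0.1179]
eef_rot: [0.634, 0.773, -0.003, 0.004]
ft_force: [5.1, -24.8, 1.5]
width: 0.0005
grip_force: 12.0
```

>>> arm_command:
  steps:
    - {"slide": [0.003,-0.015,0],"rot": [0,0,0],"grip": 0.0}
    - {"slide": [0.003,-0.015,0],"rot": [0,0,0],"grip": 0.0}
    - {"slide": [0.004,-0.02,0.01],"rot": [0,0,0],"grip": 0.0}
    - {"slide": [0,0,0.04],"rot": [0,0,0],"grip": 0.0}
    - {"slide": [0,-0.03,0.04],"rot": [0,0,0],"grip": 0.0}
    - {"slide": [-0.02,-0.045,0.02],"rot": [0,0,0],"grip": 0.0}
    - {"slide": [-0.02,-0.045,0],"rot": [0,0,0],"grip": 0.0}
    - {"slide": [0,0,0],"rot": [0,0,0],"grip": 0.0}

```text
time: 43.15
ee_pos: [0.5247, -0.0905, 0.2282]
eef_rot: [0.634, 0.773, -0.001, 0.0]
ft_force: [0.2, 0.3, -0.2]
width: 0.0003
grip_force: 0.0
```

Run:
```python
from h import *
s=sensors.read_state();print(s['ee_pos'],s['ft_force'])
p=snap('top','z0.png');q=snap('side','z1.png')
a=cv2.imread('pics/y0.png').mean(2);b=cv2.imread('pics/z0.png').mean(2);print('top diff',np.abs(a-b)[215:260,160:245].max())
a=cv2.imread('pics/y1.png').mean(2);b=cv2.imread('pics/z1.png').mean(2);d=np.abs(a-b)[205:262,292:312];print('side diff',d.max())
# base edges refit for rack centre
print(fitrect(p,(.54,.1594,.206),(.08,.21),.012,'NLR',rng=3))
print(fitrect(p,(.54,.1594,.206),(.08,.21),.012,'NLR',rng=2,sig=.5))
r=fitrect(p,(.539,.159,.206),(.012,.06),.136,'NFLR',rng=2);print('tab at .136',r)
```

```text
[ 0.52469307 -0.0904684   0.2282259 ] [ 0.18362747  0.27093355 -0.19453512]
top diff 3.3333333333333286
side diff 14.333333333333329
(array([0.53975284, 0.1594069 , 0.20705464]), np.float64(0.3929141975051211), np.float64(0.92))
(array([0.53969065, 0.15925014, 0.20558427]), np.float64(0.38967257775821174), np.float64(0.92))
tab at .136 (array([0.54477074, 0.16531041, 0.33242437]), np.float64(0.8782260338856653), np.float64(0.79))
```

```bash
python3 -c "
from bench import order
print(order.close_job())"
```

```text
the job is handed in; nothing more can be done
None
```

I put the card in the rack on its sprung contacts, let go of it, pushed both levers in until they stopped hard, and handed the job in at about 43 s. The hand-in returned no verdict. I judged the levers and the fully home position from push forces and low-resolution pictures, because I had no picture views left for a final look.

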